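# Load and clamp the dry-block heater

### The arm

A 6-joint arm with a two-finger parallel gripper is mounted at the origin on the work surface. World frame = base frame: x ahead of the robot, y to its left, z up, the work surface at z = 0. Lengths are in m, angles in rad, forces in N, time in s.
With the tool pointing down it reaches from about 0.3 to 0.775 m from the base axis. Payload 14.6 kg.
Tool frame: the origin (TCP) lies where the fingers leave the gripper's body, on its centre line; the fingertips stand 97 mm ahead of it and the grasp point (between the pads) lies 78 mm ahead of it; y points along the fingers, x is the direction in which the jaws open and shut, and the axes are right-handed (so a half turn about y gives the same grasp; the last joint's range is limited). The gripper opens to 94 mm and grips with 3 to 60 N. Pads are 16 mm wide; open, the fingers measure 119 mm over their backs; the gripper's body (75 mm by 177 mm) begins 78 mm behind the grasp point.
Start: joints at [-0.067, 0.3, 1.521, -0, 1.321, -0.067], TCP at [0.55, -0, 0.303] pointing down, gripper open.
Joint ranges: [-3.03, 3.03], [-0.79, 2.21], [0.23, 2.52], [-1.04, 4.18], [0, 3.07], [-2.55, 2.55]. Speed limits (rad/s): [2.22, 2.22, 2.57, 3.14, 3.14, 3.14].

### API

Orientations are given as a 3x3 rotation matrix whose columns are the frame's x, y, z axes.
In Python, from workcell import robot, cams gives the robot as it stands. The module is installed in compiled form; this text tells all that it offers.
- The arm moves only by the shell command python3 -m creep 'ROWS' [OPENING] [FORCE]. ROWS is JSON, a list of rows, each an object of numbers: "dx", "dy", "dz": the shift along the tool's x, y, z in cm; "wx", "wy", "wz": the turn, a rotation vector about the tool's x, y, z in degrees. In form: [{"dx": .., "dy": .., "dz": .., "wx": .., "wy": .., "wz": ..}, ...]. A call has 1 to 8 rows; each row shifts and turns the commanded pose from where the row before left it, along the tool's axes as they then stand; what a row does not reach is not made up. A row lasts 1/12 s, in which the tool goes at most 41.7 mm and 7.16 degrees, less where a joint would pass 70% of its speed; a pose out of reach is approached as far as the arm can. A call with a gripper value outside its range is refused whole. OPENING is the opening in per cent of the stroke, from 0 (shut) to 100 (fully open), set as the call begins (- or left out, the last holds). The fingers move at their own pace and stop on an object; FORCE is the grip in N (left out, the last holds). Time passes only in rows, so rows that do not move let the fingers close. It gives the time, the measured TCP pose, the force and the opening at its end, in the units of the state.
- robot.read_state(): the state, without advancing time (a new reading comes with each control period).
- cams.snapshot(name): name is "scene" or "side" or "wrist"; returns the picture (420x560x3 uint8, blue, green, red); there is no depth.
- cams.camera_model(name): a dict with "camera_matrix" (3x3 intrinsics, pixels), "R" (3x3) and "t" (3): a world point X has camera coordinates R X + t; the wrist camera has in their place "mount" (4x4, takes a point from camera to tool coordinates, whose origin is the TCP and whose axes are the tool frame's). Camera axes: x right, y down, z forward; pixel columns grow to the right and rows downward; lengths in m; the calibration is good to about 2 mm. A picture is of the moment at which its call begins: read the wrist's pose just before it. camera_model takes no time and is no camera call.
- robot.close_job(): hands the job in, once; it reports no verdict.
The state is a dict: "time_s": time; "joint_pos": joint angles; "qd": joint speeds; "effort": joint torques, N m; "position": TCP position; "tcp_rot": TCP orientation; "contact_force": force on the tool from outside, world axes, zero at the start; "moment": the same for the moment, N m; "gripper_width": opening from 0.0 (shut) to 1.0 (fully open).
Only numpy, scipy, OpenCV 4.12 (cv2) and the standard library are available. Lean on these libraries where they do the work, as an engineer would, in place of code of your own. Each camera call takes 0.05 s, during which the arm holds its last target. There are 200 camera calls.

### The job

Set the metal tube block down in the heater's nest between the corner posts, lay the thick cover squarely on top of it in the same nest, then swing the clamp arm over and press it down until its rubber foot bears firmly on the cover and stays squeezed there when you let go. Press as firmly as a hand would, not hard enough to crack the cover, and leave everything else on the bench where it is.

Things in the scene. Friction and masses are not known exactly. Their poses are not given: they have to be found in the camera images.
- nest (a point): centre of the nest's flat floor, on the top (60 mm above the bench) of a white heater 210 mm deep, 200 mm wide; x points from the heater's front to its clamp hinge, z up. Nest: four steel L-shaped corner posts around 120 (x) by 62 mm (y), plain to 46 mm high, flaring to 56 mm. The middle 80 mm of each long side is open for fingers, with 60 mm of flat top beside it
- clamp_pivot (a point): centre of the clamp arm's hinge pin, 105 mm behind the nest's centre (nest +x) and 90 mm above its floor; the pin runs along nest y
- clamp_end (a point): middle of the rubber-sleeved end of the clamp arm, 145 mm from the pivot, where to grasp or press; sleeve 46 mm long along the arm, 34 mm wide along nest y, 18 mm thick (its top 9 mm above this point when the arm is down). This frame's x points along the arm to the pivot, y along the pin
- clamp (a joint): angle of the clamp arm, rad: 0 level over the nest, foot just touching a cover that lies properly on the block; 1.57 upright, larger leans back away from the nest (stops at 2.0 and -0.08). The hinge is stiff and stays where it is left: swinging it takes about 6 N at the arm's end, before any pressing
- foot: rubber foot under the clamp arm, a 28 mm disc 12 mm thick, 105 mm from the pivot; origin: centre of its underside, 30 mm below the arm's centreline. It yields up to 3 mm at 8 N per mm; let go, the hinge can hold about 8 N on it. More than 3 N must stay on the cover; above 45 N the cover cracks
- block: tube block of bare aluminium, 116 x 58 x 40 mm (x, y, z), with rows of dark tube holes in its top, 0.5 kg or so; origin: centre of its underside, z up. Either way round is right. It lies flat on the bench; grasp it across its 58 mm width
- cover: plain grey plastic cover slab, 116 x 58 x 20 mm (x, y, z), with a round dark pad in the middle of its top; origin: centre of its underside, z up. Either way round is right. It lies flat on the bench; grasp it across its 58 mm width
- foil_a: foil-wrapped tube, 114 mm tall, 30 mm diameter, standing upside down on its 36 mm cap; bystander, leave alone; origin: centre of its underside
- foil_b: foil-wrapped tube, 114 mm tall, 30 mm diameter, standing upside down on its 36 mm cap; bystander, leave alone; origin: centre of its underside
- foil_c: foil-wrapped tube, 114 mm tall, 30 mm diameter, standing upside down on its 36 mm cap; bystander, leave alone; origin: centre of its underside
- bottle: amber bottle, 200 mm tall, 90 mm diameter; bystander; origin: centre of its underside
- microplate: white 96-well plate, 128 x 86 x 15 mm, on a 4 mm sheet of cardboard; bystander; origin: centre of its underside
- petri: two stacked culture dishes, 90 mm diameter, 32 mm tall together; bystander; origin: centre of the underside
- pipette: hand pipette lying on the bench, about 300 mm long, 30 mm thick, along its x; bystander; origin on the bench near its middle
- tumbler: steel tumbler, 120 mm tall, 80 mm across the rim; bystander; origin: centre of its underside
Not all that is in view belongs to the job. Leave any green or turquoise look-alike of the block alone.

How it is judged:
On the way, in this order (a step that is already met when the one before it is completed fails the run):
1. the block stands flat in the nest (horizontal distance between block and nest below 0.004 m and z of block in the frame of nest between -0.003 and 0.003 m and angle between the x axis of block and the x axis of nest, either way round below 0.06 rad and angle between block's own z axis and vertical below 0.04 rad), for 0.2 s.
2. the cover lies flat on the block, both in the nest (all of step 1 and horizontal distance between cover and nest below 0.004 m and z of cover in the frame of nest between 0.037 and 0.0435 m and angle between the x axis of cover and the x axis of nest, either way round below 0.06 rad and angle between cover's own z axis and vertical below 0.04 rad), for 0.2 s.
At the end, for the whole second after the job is handed in: Block flat on the nest floor, cover flat on it, each within 4 mm of the nest centre, 3.5 mm in height, 0.06 rad square, 0.04 rad level, at rest; clamp arm below 0.03 rad and its foot, let go, still pressing the cover with over 3 N (all of step 2 and value of joint clamp below 0.03 rad and contact force between foot and cover above 3 N and linear speed of each of block, cover below 0.02 m/s); the robot touches nothing.
It fails at once if the clamp's foot presses the cover with more than 45 N and cracks it (contact force between foot and cover above 45 N).
It fails at once if a bystander (tube, bottle, well plate, dishes, pipette, tumbler) is shifted by more than 25 mm or tipped (distance of any of foil_a, foil_b, foil_c, bottle, microplate, petri, pipette, tumbler from where it was at the start of the episode above 0.025 m or angle between any of foil_a, foil_b, foil_c, bottle, microplate, petri, pipette, tumbler's own z axis and vertical above 0.35 rad).
It also fails if it takes over 72 s, if anything falls off the work surface, if the arm or the gripper's body presses on something with over 40 N, if the wrist force passes 120 N, or if a joint passes its speed limit or range.

## Working session

There is one attempt and no reset: what is moved stays moved. The work goes in short steps, Python scripts to look and compute and a shell command to move; the robot and the scene stay as the last step left them, time stands still between calls to the robot, and variables do not carry over. Pictures are saved under pics/ and viewed, about 8 in all and at most 12, crops included, and the job is handed in when it is done.

```bash
mkdir -p pics; python3 - <<'E'
from workcell import robot,cams
import cv2,numpy as np
for n in("scene","side","wrist"):
    cv2.imwrite(f"pics/{n}0.png",cams.snapshot(n)); print(n,{k:np.round(v,4).tolist() for k,v in cams.camera_model(n).items()})
s=robot.read_state();print(s["time_s"],s["position"],s["tcp_rot"],s["gripper_width"])
E
```

```text
scene {'camera_matrix': [[400.5765, 0.0, 276.9213], [0.0, 400.5765, 206.4997], [0.0, 0.0, 1.0]], 'R': [[-0.6236, 0.7816, 0.0143], [0.4917, 0.4064, -0.7701], [-0.6077, -0.4731, -0.6378]], 't': [0.3254, -0.1533, 1.6238]}
side {'camera_matrix': [[382.6154, 0.0, 283.2507], [0.0, 382.6154, 207.7729], [0.0, 0.0, 1.0]], 'R': [[0.9676, -0.2522, 0.0086], [-0.1983, -0.7809, -0.5923], [0.1561, 0.5715, -0.8056]], 't': [-0.5138, 0.1431, 1.1707]}
wrist {'camera_matrix': [[352.9949, 0.0, 275.2586], [0.0, 352.9949, 214.1419], [0.0, 0.0, 1.0]], 'mount': [[1.0, 0.0004, -0.0007, 0.0004], [0.0008, -0.2704, 0.9627, -0.0821], [0.0002, -0.9627, -0.2704, 0.0773], [0.0, 0.0, 0.0, 1.0]]}
0.15 [ 5.49884538e-01 -2.26083664e-05  3.02240539e-01] [[ 9.99999639e-01 -8.46741543e-04  7.27347431e-05]
 [-7.26913911e-05  5.12293257e-05  9.99999996e-01]
 [-8.46745266e-04 -9.99999640e-01  5.11677564e-05]] 0.9999381466936071
```

View pics/scene0.png

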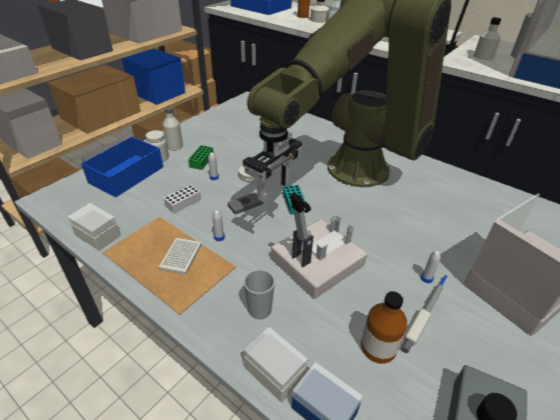

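View pics/side0.png

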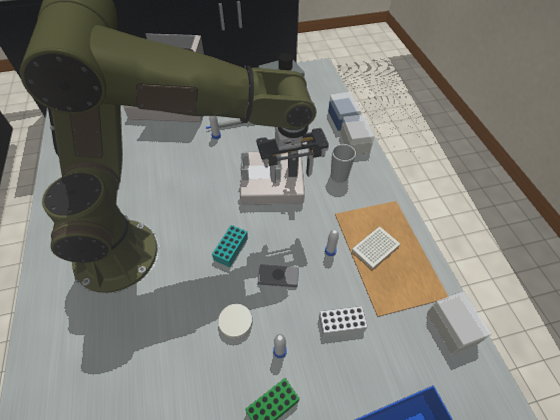

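The scene view shows the heater at about (318,255), with the clamp upright near (300,225). The block is at (182,198) and the cover at (245,203). In the side view the heater is at (272,178), the cover at (278,275) and the white/aluminium block at (343,320). The turquoise and green ones are decoys.

```bash
cat > h.py <<'E'
from workcell import robot,cams
import cv2,numpy as np
def model(n,s=None):
    m=cams.camera_model(n);K=np.array(m["camera_matrix"])
    if n=="wrist":
        M=np.array(m["mount"]);Rt=np.array(s["tcp_rot"]);
        R=Rt@M[:3,:3];c=Rt@M[:3,3]+np.array(s["position"])
        return K,R.T,-R.T@c
    return K,np.array(m["R"]),np.array(m["t"])
def plane(mod,px,z):
    K,R,t=mod;px=np.atleast_2d(px).astype(float)
    d=np.c_[px,np.ones(len(px))]@np.linalg.inv(K).T@R;c=-R.T@t
    return c+d*((z-c[2])/d[:,2])[:,None]
def tri(mods,pxs):
    A=[];b=[]
    for m,p in zip(mods,pxs):
        K,R,t=m;d=R.T@np.linalg.inv(K)@[*p,1];d/=np.linalg.norm(d);P=np.eye(3)-np.outer(d,d);A.append(P);b.append(P@(-R.T@t))
    return np.linalg.solve(sum(A),sum(b))
def proj(mod,X):
    K,R,t=mod;p=(np.atleast_2d(X)@R.T+t)@K.T;return p[:,:2]/p[:,2:]
E
python3 - <<'E'
from h import *
sc,sd=model("scene"),model("side")
np.set_printoptions(precision=4,suppress=True)
print("block",plane(sd,[343,319],.04),plane(sc,[182,197],.04))
print("cover",plane(sd,[278,273],.02),plane(sc,[245,203],.02))
print("foils base side",plane(sd,[[331,252],[280,351],[216,134]],.01))
print("green/turq",plane(sd,[[272,402],[230,243]],.04),"petri",plane(sd,[[235,319]],.03))
print("heater top corners side",plane(sd,[[240,195],[304,197],[246,152]],.06), "scene",plane(sc,[[319,283],[366,253],[272,252]],.06))
a=cv2.imread("pics/side0.png")[110:340,200:380];b=cv2.imread("pics/scene0.png")[150:310,160:380]
cv2.imwrite("pics/c1.png",np.hstack([cv2.resize(a,(450,575),interpolation=2),np.pad(cv2.resize(b,(350,255),interpolation=2),((0,320),(0,0),(0,0)))]))
E
```

```text
block [[ 0.5964 -0.3768  0.04  ]] [[ 0.6042 -0.3598  0.04  ]]
cover [[ 0.4645 -0.1936  0.02  ]] [[ 0.4708 -0.185   0.02  ]]
foils base side [[ 0.6401 -0.1602  0.01  ]
 [ 0.4161 -0.407   0.01  ]
 [ 0.3785  0.4438  0.01  ]]
green/turq [[ 0.367  -0.5232  0.04  ]
 [ 0.3464 -0.0709  0.04  ]] petri [[ 0.3186 -0.3016  0.03  ]]
heater top corners side [[0.4087 0.0867 0.06  ]
 [0.6068 0.0281 0.06  ]
 [0.4654 0.2716 0.06  ]] scene [[0.6343 0.235  0.06  ]
 [0.453  0.2792 0.06  ]
 [0.6252 0.0629 0.06  ]]
```

View pics/c1.png

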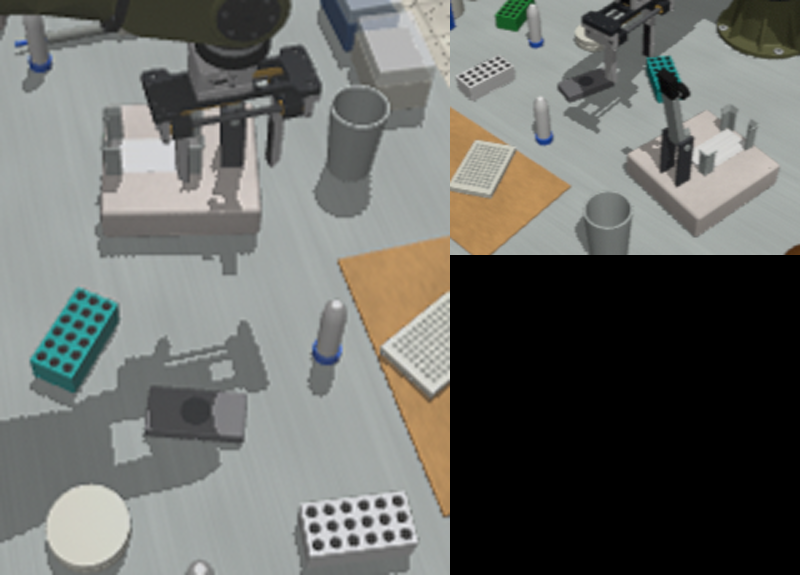

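```bash
python3 -m creep '[{"dz":-4,"dx":1},{"dz":-4,"dx":1},{"dz":-4,"dx":1},{"dz":-4,"dx":1},{"dz":-4,"dx":1},{"dz":-4},{"dz":-4},{"dz":-4}]'
python3 -m creep '[{"dz":-4},{"dy":0}]'
python3 - <<'E'
from h import *
s=robot.read_state();im=cams.snapshot("wrist");cv2.imwrite("pics/w1.png",im)
print(s["position"])
E
```

```text
[ 5.49884538e-01 -2.26083664e-05  3.02240539e-01]invalid input
invalid input
```

View pics/w1.png

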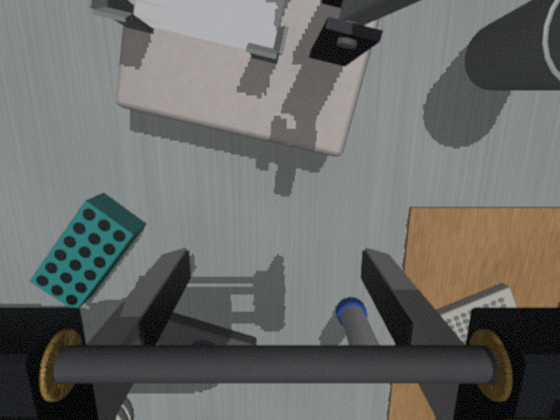

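The rows were refused, so they probably need all six keys. The picture is therefore from the start pose: heater front side edge from (120,105) to (338,155), and the fingers fill the lower half.

```bash
python3 -m creep '[{"dx":1,"dy":0,"dz":-4,"wx":0,"wy":0,"wz":0},{"dx":1,"dy":0,"dz":-4,"wx":0,"wy":0,"wz":0},{"dx":1,"dy":0,"dz":-4,"wx":0,"wy":0,"wz":0},{"dx":1,"dy":0,"dz":-4,"wx":0,"wy":0,"wz":0},{"dx":1,"dy":0,"dz":-4,"wx":0,"wy":0,"wz":0},{"dx":0,"dy":0,"dz":-4,"wx":0,"wy":0,"wz":0},{"dx":0,"dy":0,"dz":-4,"wx":0,"wy":0,"wz":0},{"dx":0,"dy":0,"dz":-4,"wx":0,"wy":0,"wz":0}]'
python3 -m creep '[{"dx":0,"dy":0,"dz":-4,"wx":0,"wy":0,"wz":0},{"dx":0,"dy":0,"dz":-4,"wx":0,"wy":0,"wz":0},{"dx":0,"dy":0,"dz":-4,"wx":0,"wy":0,"wz":0},{"dx":0,"dy":0,"dz":0,"wx":0,"wy":0,"wz":0}]'
python3 - <<'E'
from h import *
np.set_printoptions(precision=4,suppress=True)
s=robot.read_state();im=cams.snapshot("wrist");cv2.imwrite("pics/w2.png",im)
np.save("pics/w2.npy",np.c_[s["tcp_rot"],s["position"]])
print(s["position"],s["contact_force"],s["time_s"])
cv2.imwrite("pics/scene1.png",cams.snapshot("scene"));cv2.imwrite("pics/side1.png",cams.snapshot("side"))
b=cv2.resize(cv2.imread("pics/scene1.png")[200:310,250:380],None,fx=3.2,fy=3.2,interpolation=2)
a=cv2.resize(cv2.imread("pics/side1.png")[120:230,220:340],None,fx=3.2,fy=3.2,interpolation=2)
c=np.zeros((352,800,3),np.uint8);c[:,:384]=a;c[:,384:800]=b
cv2.imwrite("pics/c2.png",c)
E
```

```text
time_s: 0.87
position: [0.5997, -0.322, 0.3023]
tcp_rot: [[1.0, -0.0, -0.0], [0.0, 0.0, 1.0], [-0.0, -1.0, 0.0]]
contact_force: [0.5, -0.0, 0.2]
gripper_width: 1.0
time_s: 1.2
position: [0.5978, -0.4465, 0.3]
tcp_rot: [[1.0, -0.002, 0.006], [-0.006, 0.001, 1.0], [-0.002, -1.0, 0.001]]
contact_force: [-0.8, 0.9, -0.8]
gripper_width: 1.001
[ 0.5978 -0.4465  0.3   ] [-0.8274  0.88   -0.7826] 1.2
```

View pics/w2.png

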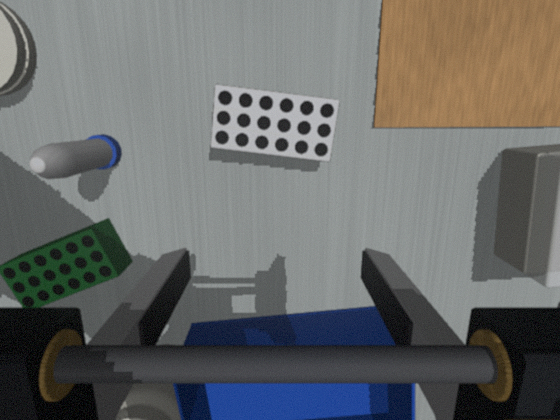

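View pics/c2.png

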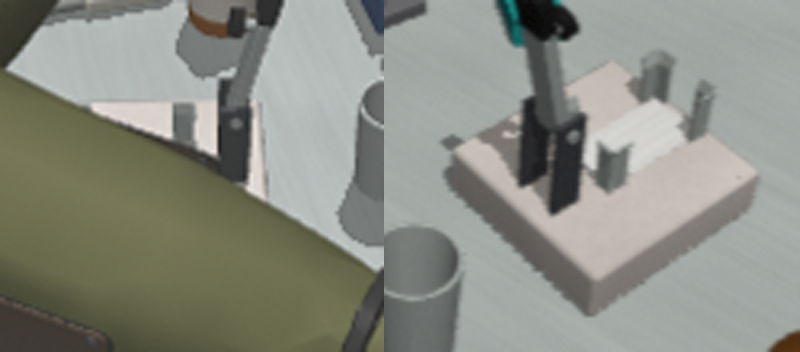

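The block lies at px (212..338, 85..160) in the wrist view and its holes show clearly. The heater crop shows the clamp upright and three of the posts.

```bash
cat >> h.py <<'E'
def holes(im,box,thr=90):
    x0,y0,x1,y1=box;g=cv2.cvtColor(im[y0:y1,x0:x1],6)
    n,l,st,c=cv2.connectedComponentsWithStats((g<thr).astype(np.uint8))
    k=[i for i in range(1,n) if 30<st[i,4]<900 and abs(st[i,2]-st[i,3])<8]
    return c[k]+[x0,y0]
E
python3 - <<'E'
from h import *
np.set_printoptions(precision=4,suppress=True)
P=np.load("pics/w2.npy");s=dict(tcp_rot=P[:,:3],position=P[:,3]);m=model("wrist",s)
p=holes(cv2.imread("pics/w2.png"),(208,80,342,162),110);print(len(p))
X=plane(m,p,.04);c,sz,a=cv2.minAreaRect(X[:,:2].astype(np.float32));u,_,v=np.linalg.svd(X[:,:2]-X[:,:2].mean(0))
print(X.mean(0),sz,np.degrees(np.arctan2(v[0,1],v[0,0])))
# cover by side1, nest via scene
sc=model("scene")
o=lambda q:np.array(q)/3.2+[250,200]-[384/3.2,0]
# crop: top floor corners of heater
q=o([[590,273],[757,170],[615,62],[455,152]])
print(plane(sc,q,.06))
E
sed -i 's/.*//;' /dev/null; python3 -c "
from workcell import robot;s=robot.read_state();print(s['position'],s['joint_pos'])"
```

```text
18
[ 0.5961 -0.3769  0.04  ] (0.036113664507865906, 0.09512932598590851) -7.162537418151878
[[0.6489 0.2298 0.06  ]
 [0.4524 0.2807 0.06  ]
 [0.4103 0.0965 0.06  ]
 [0.6106 0.0517 0.06  ]]
[ 0.59994231 -0.43998069  0.30181203] [-6.82028895e-01  7.74335868e-01  8.15041661e-01  1.74530594e-04
  1.55335835e+00 -6.81591091e-01]sed: couldn't edit /dev/null: not a regular file
```

```bash
python3 -m creep '[{"dx":-0.4,"dy":0,"dz":3.2,"wx":0,"wy":0,"wz":0},{"dx":0,"dy":0,"dz":3.1,"wx":0,"wy":0,"wz":0},{"dx":0,"dy":0,"dz":0,"wx":0,"wy":-6.9,"wz":0},{"dx":0,"dy":0,"dz":0,"wx":0,"wy":-6.9,"wz":0},{"dx":0,"dy":0,"dz":0,"wx":0,"wy":-6.9,"wz":0},{"dx":0,"dy":0,"dz":0,"wx":0,"wy":-6.9,"wz":0},{"dx":0,"dy":0,"dz":0,"wx":0,"wy":-6.9,"wz":0},{"dx":0,"dy":0,"dz":0,"wx":0,"wy":-6.9,"wz":0}]' >/dev/null
python3 -m creep '[{"dx":0,"dy":0,"dz":0,"wx":0,"wy":-6.9,"wz":0},{"dx":0,"dy":0,"dz":0,"wx":0,"wy":-6.9,"wz":0},{"dx":0,"dy":0,"dz":0,"wx":0,"wy":-6.9,"wz":0},{"dx":0,"dy":0,"dz":0,"wx":0,"wy":-6.9,"wz":0},{"dx":0,"dy":0,"dz":0,"wx":0,"wy":-6.9,"wz":0},{"dx":0,"dy":0,"dz":0,"wx":0,"wy":-6.9,"wz":0},{"dx":0,"dy":0,"dz":0,"wx":0,"wy":0,"wz":0},{"dx":0,"dy":0,"dz":0,"wx":0,"wy":0,"wz":0}]'
python3 - <<'E'
from h import *
np.set_printoptions(precision=4,suppress=True)
s=robot.read_state();im=cams.snapshot("wrist");cv2.imwrite("pics/w3.png",im);m=model("wrist",s)
c=proj(m,[.596,-.377,.04])[0];print(c,s["position"])
p=holes(im,(max(0,int(c[0]-110)),max(0,int(c[1]-130)),int(c[0]+110),int(c[1]+120)),110)
X=plane(m,p,.04);print(len(p),p.round(0).tolist(),X.mean(0))
sd=model("side");i=cv2.imread("pics/side1.png")
g=cv2.cvtColor(i,6);
p2=holes(i,(318,308,372,345),0) ; print(np.unique(g[308:334,320:366]//20,return_counts=True))
E
```

```text
time_s: 2.68
position: [0.5963, -0.3757, 0.3032]
tcp_rot: [[0.128, 0.0, -0.992], [0.992, -0.0, 0.128], [-0.0, -1.0, -0.0]]
contact_force: [-0.3, -0.7, 0.6]
gripper_width: 1.0
[275.4714 196.1326] [ 0.5963 -0.3757  0.3032]
18 [[257.0, 148.0], [275.0, 148.0], [294.0, 148.0], [256.0, 167.0], [276.0, 168.0], [294.0, 168.0], [258.0, 187.0], [276.0, 187.0], [294.0, 187.0], [258.0, 206.0], [276.0, 205.0], [294.0, 205.0], [258.0, 224.0], [276.0, 224.0], [293.0, 223.0], [258.0, 241.0], [276.0, 241.0], [293.0, 241.0]] [ 0.5961 -0.3769  0.04  ]
(array([ 1,  2,  3,  4,  5,  6,  7,  8,  9, 10, 11], dtype=uint8), array([  4, 132, 165, 183,  95, 169,  62,  57,  64,  49, 216]))
```

```bash
python3 -m creep '[{"dx":-0.1,"dy":4,"dz":0,"wx":0,"wy":0,"wz":0},{"dx":0,"dy":4,"dz":0,"wx":0,"wy":0,"wz":0},{"dx":0,"dy":4,"dz":0,"wx":0,"wy":0,"wz":0},{"dx":0,"dy":4,"dz":0,"wx":0,"wy":0,"wz":0},{"dx":0,"dy":2,"dz":0,"wx":0,"wy":0,"wz":0},{"dx":0,"dy":1.6,"dz":0,"wx":0,"wy":0,"wz":0},{"dx":0,"dy":0,"dz":0,"wx":0,"wy":0,"wz":0},{"dx":0,"dy":0,"dz":0,"wx":0,"wy":0,"wz":0}]'
python3 -m creep '[{"dx":0,"dy":0,"dz":0,"wx":0,"wy":0,"wz":0},{"dx":0,"dy":0,"dz":0,"wx":0,"wy":0,"wz":0},{"dx":0,"dy":0,"dz":0,"wx":0,"wy":0,"wz":0},{"dx":0,"dy":0,"dz":0,"wx":0,"wy":0,"wz":0},{"dx":0,"dy":0,"dz":0,"wx":0,"wy":0,"wz":0},{"dx":0,"dy":0,"dz":0,"wx":0,"wy":0,"wz":0}]' 0 30
```

```text
time_s: 3.4
position: [0.5959, -0.3777, 0.1066]
tcp_rot: [[0.127, -0.001, -0.992], [0.992, 0.0, 0.127], [0.0, -1.0, 0.001]]
contact_force: [0.3, 0.1, 0.4]
gripper_width: 0.998
time_s: 3.9
position: [0.5961, -0.3776, 0.1071]
tcp_rot: [[0.125, 0.0, -0.992], [0.992, 0.001, 0.125], [0.001, -1.0, -0.0]]
contact_force: [0.3, 1.0, 3.8]
gripper_width: 0.612
```

```bash
python3 -m creep '[{"dx":0,"dy":-2,"dz":0,"wx":0,"wy":0,"wz":0},{"dx":0,"dy":-4,"dz":0,"wx":0,"wy":0,"wz":0},{"dx":0,"dy":-4,"dz":0,"wx":0,"wy":0,"wz":0},{"dx":0,"dy":-4,"dz":0,"wx":0,"wy":0,"wz":0},{"dx":0,"dy":-4,"dz":0,"wx":0,"wy":0,"wz":0},{"dx":0,"dy":-4,"dz":0,"wx":0,"wy":0,"wz":0},{"dx":3.58,"dy":0,"dz":1.83,"wx":0,"wy":0,"wz":0},{"dx":3.58,"dy":0,"dz":1.83,"wx":0,"wy":0,"wz":0}]'
python3 -m creep '[{"dx":3.58,"dy":0,"dz":1.83,"wx":0,"wy":0,"wz":0},{"dx":3.58,"dy":0,"dz":1.83,"wx":0,"wy":0,"wz":0},{"dx":3.58,"dy":0,"dz":1.83,"wx":0,"wy":0,"wz":0},{"dx":3.58,"dy":0,"dz":1.83,"wx":0,"wy":0,"wz":0},{"dx":3.58,"dy":0,"dz":1.83,"wx":0,"wy":0,"wz":0},{"dx":3.58,"dy":0,"dz":1.83,"wx":0,"wy":0,"wz":0},{"dx":3.58,"dy":0,"dz":1.83,"wx":0,"wy":0,"wz":0},{"dx":3.58,"dy":0,"dz":1.83,"wx":0,"wy":0,"wz":0}]' >/dev/null
python3 -m creep '[{"dx":3.58,"dy":0,"dz":1.83,"wx":0,"wy":0,"wz":0},{"dx":3.58,"dy":0,"dz":1.83,"wx":0,"wy":0,"wz":0},{"dx":3.58,"dy":0,"dz":1.83,"wx":0,"wy":0,"wz":0},{"dx":3.58,"dy":0,"dz":1.83,"wx":0,"wy":0,"wz":0},{"dx":3.58,"dy":0,"dz":1.83,"wx":0,"wy":0,"wz":0},{"dx":0,"dy":0,"dz":0,"wx":0,"wy":7,"wz":0},{"dx":0,"dy":0,"dz":0,"wx":0,"wy":0,"wz":0},{"dx":0,"dy":0,"dz":0,"wx":0,"wy":0,"wz":0}]'
python3 - <<'E'
from h import *
s=robot.read_state();im=cams.snapshot("wrist");cv2.imwrite("pics/w4.png",im)
np.save("pics/w4.npy",np.c_[s["tcp_rot"],s["position"]])
cv2.imwrite("pics/side4.png",cams.snapshot("side"));cv2.imwrite("pics/scene4.png",cams.snapshot("scene"))
c=np.zeros((600,800,3),np.uint8);c[:420,:560]=im
c[420:600,:252]=cv2.resize(cv2.imread("pics/side4.png")[130:220,225:351],None,fx=2,fy=2)
c[:140,560:800]=cv2.resize(cv2.imread("pics/scene4.png")[180:320,250:490],None,fx=1,fy=1)
cv2.imwrite("pics/c4.png",c)
E
```

```text
time_s: 4.57
position: [0.5685, -0.303, 0.3287]
tcp_rot: [[0.128, 0.004, -0.992], [0.992, -0.003, 0.128], [-0.002, -1.0, -0.005]]
contact_force: [1.2, 2.4, -6.6]
gripper_width: 0.618
time_s: 5.9
position: [0.3907, 0.189, 0.3263]
tcp_rot: [[0.242, -0.001, -0.97], [0.97, -0.001, 0.242], [-0.001, -1.0, 0.0]]
contact_force: [0.4, 0.3, -5.6]
gripper_width: 0.617
```

View pics/c4.png

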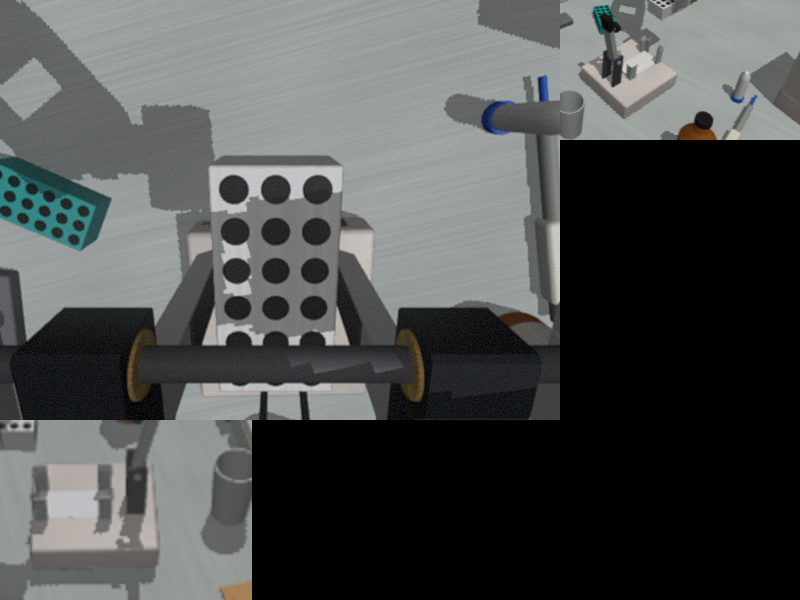

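```bash
python3 -m creep '[{"dx":-2.33,"dy":0,"dz":-2.5,"wx":0,"wy":0,"wz":0},{"dx":-2.33,"dy":0,"dz":-3,"wx":0,"wy":0,"wz":0},{"dx":-2.33,"dy":0,"dz":-3,"wx":0,"wy":0,"wz":0},{"dx":-2.33,"dy":0,"dz":-3,"wx":0,"wy":0,"wz":0},{"dx":-2.33,"dy":0,"dz":-3,"wx":0,"wy":0,"wz":0},{"dx":-2.33,"dy":0,"dz":-3,"wx":0,"wy":0,"wz":0},{"dx":-2.33,"dy":0,"dz":-3,"wx":0,"wy":0,"wz":0},{"dx":0,"dy":0,"dz":0,"wx":0,"wy":0,"wz":0}]'
python3 -m creep '[{"dx":0,"dy":0,"dz":0,"wx":0,"wy":0,"wz":0},{"dx":0,"dy":0,"dz":0,"wx":0,"wy":0,"wz":0}]' >/dev/null
python3 - <<'E'
from h import *
s=robot.read_state();im=cams.snapshot("wrist");cv2.imwrite("pics/w5.png",im);print(s["position"])
np.save("pics/w5.npy",np.c_[s["tcp_rot"],s["position"]])
c=np.zeros((600,800,3),np.uint8)
c[:440,:480]=cv2.resize(im[0:220,320:560],None,fx=2,fy=2,interpolation=2)
c[440:600,:224]=cv2.resize(im,(224,160))
c[:320,500:800]=cv2.resize(cv2.imread("pics/side4.png")[135:215,235:310],None,fx=4,fy=4,interpolation=2)
c[330:600,500:800]=cv2.resize(cv2.imread("pics/scene4.png")[210:300,268:368],None,fx=3,fy=3,interpolation=2)
cv2.imwrite("pics/c5.png",c)
E
```

```text
time_s: 6.72
position: [0.5519, -0.0251, 0.3256]
tcp_rot: [[0.249, -0.001, -0.968], [0.968, -0.001, 0.249], [-0.001, -1.0, 0.0]]
contact_force: [0.8, 0.3, -5.4]
gripper_width: 0.615
[ 0.54929928 -0.01996364  0.32620181]
```

View pics/c5.png

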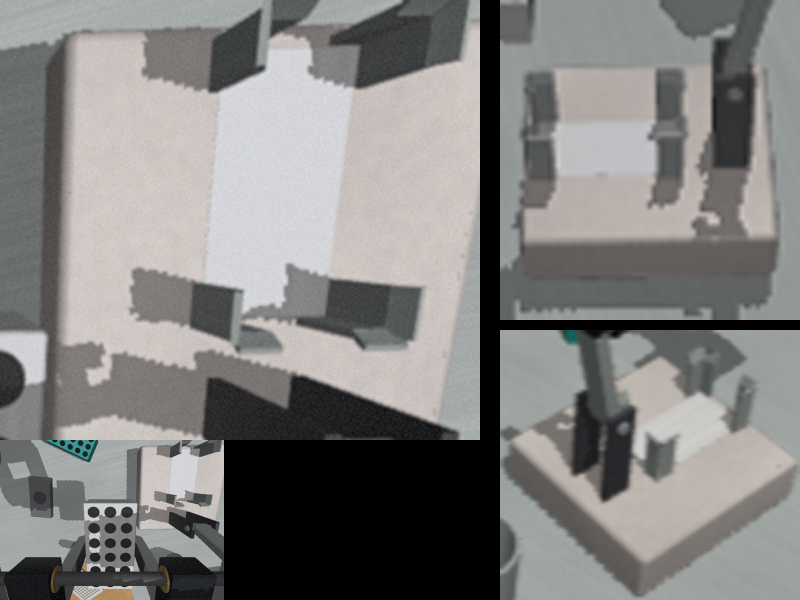

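The nest shows clearly. In the full image the plate edges run left (431,46)→(422.5,141) and right (498,37)→(485,138). The post ends are at the base: left (426,46) and (416,141), right (485,140).

```bash
python3 - <<'E'
from h import *
np.set_printoptions(precision=4,suppress=True)
P=np.load("pics/w5.npy");m=model("wrist",dict(tcp_rot=P[:,:3],position=P[:,3]))
im=cv2.imread("pics/w5.png").astype(int)
# plate edges: white plate has b>=r ; heater beige has r>b
L=[];R=[]
for r in range(48,134,2):
    row=im[r,400:520];w=(row.min(1)>195)&((row[:,2]-row[:,0])<4)
    w=cv2.medianBlur(w.astype(np.uint8)[None],5)[0] if 0 else w
    k=np.where(w)[0]
    if len(k)>20: L.append([400+k.min()-.5,r]);R.append([400+k.max()+.5,r])
def fit(p):
    X=plane(m,p,.06)[:,:2];d=cv2.fitLine(X.astype(np.float32),cv2.DIST_HUBER,0,.001,.001).ravel();return d[:2]*np.sign(d[0]),d[2:]
(dl,pl),(dr,pr)=fit(L),fit(R);print(len(L),"angles",np.degrees(np.arctan2([dl[1],dr[1]],[dl[0],dr[0]])))
d=(dl+dr);d/=np.linalg.norm(d);n=np.array([-d[1],d[0]]);print("width",(pr-pl)@n,"yc",(pr+pl)@n/2)
o=lambda q:np.array(q)/2+[320,0]
names=["L rear in","L front in","R rear in","heater L edge","  ","plate rear-ish"]
X=plane(m,o([[192,283],[212,92],[330,280],[68,40],[45,330],[270,306]]),.06)[:,:2]
for a,b in zip(names,X): print(a,b,"along",b@d,"across",b@n)
c5=(X[0]+X[1])@d/2;ctr=d*c5+n*((pr+pl)@n/2);print("dist",(X[0]-X[1])@d,"centre",ctr)
# side view checks
sd=model("side");s4=lambda q:(np.array(q)-[500,0])/4+[235,135]
Y=plane(sd,s4([[527,238],[776,238],[557,120],[557,177],[655,122],[655,177]]),.06)[:,:2]
for b in Y: print("side",b,"along",(b-ctr)@d,"across",(b-ctr)@n)
for z in(0.,.046,.056):
  for sx in(1,-1):
    for sy in(1,-1): 
      q=proj(m,[*(ctr+d*60*sx/1e3+n*31*sy/1e3),.06+z])[0]; print(z,sx,sy,((q-[320,0])*2).round(0),end=" ")
E
```

```text
43 angles [-12.959  -12.8282]
width 0.060100783 yc 0.27419323
L rear in [0.5302 0.124 ] along 0.4891722732008781 across 0.239211747594483
L front in [0.448  0.1448] along 0.40443123925943647 across 0.24116756287321234
R rear in [0.5452 0.1889] along 0.48928716225695823 across 0.3057688227975038
heater L edge [0.4112 0.0857] along 0.38171519551229993 across 0.17533699109426687
   [0.5351 0.0506] along 0.5102935786550961 across 0.1687034903138871
plate rear-ish [0.5505 0.1594] along 0.501102953339772 across 0.2781908786309656
dist 0.08474103394144164 centre [0.4967 0.1676]
side [0.4145 0.0874] along -0.06220738480296855 across -0.09651298491972646
side [0.6098 0.0379] along 0.13911993169797496 across -0.10117327294449958
side [0.464  0.2079] along -0.040912352896213255 across 0.03202116764026378
side [0.4511 0.1449] along -0.039456466830149486 across -0.03226960469986412
side [0.545  0.1851] along 0.0431253628471039 across 0.027850445811713063
side [0.5302 0.1249] along 0.04218262662692575 across -0.03411267653053073
0.0 1 1 [324. 316.] 0.0 1 -1 [197. 319.] 0.0 -1 1 [360.  45.] 0.0 -1 -1 [220.  49.] 0.046 1 1 [385. 329.] 0.046 1 -1 [239. 332.] 0.046 -1 1 [434.  14.] 0.046 -1 -1 [271.  19.] 0.056 1 1 [400. 332.] 0.056 1 -1 [250. 335.] 0.056 -1 1 [453.   6.] 0.056 -1 -1 [284.  11.]
```

```bash
python3 - <<'E'
from h import *
np.set_printoptions(precision=4,suppress=True)
for w in("w4","w5"):
    P=np.load(f"pics/{w}.npy");m=model("wrist",dict(tcp_rot=P[:,:3],position=P[:,3]))
    p=holes(cv2.imread(f"pics/{w}.png"),(205,160,350,322),70);p=p[np.argsort(p[:,1])]
    X=(plane(m,p,P[2,3]-.067)-P[:,3])@P[:,:3]
    print(w,len(p));print(X[:,[0,2]][:12]*1000)
E
```

```text
w4 13
[[-19.1756  47.2874]
 [ -1.1431  47.1688]
 [ 16.882   47.1434]
 [ 28.8059  32.3878]
 [-19.1869  28.3678]
 [ 16.8095  28.3061]
 [ -1.1012  28.273 ]
 [-19.1556   9.2828]
 [ -1.1335   9.2897]
 [ 16.8178   9.2987]
 [ 16.7882  -9.6726]
 [ -1.1568  -9.7302]]
w5 12
[[-19.1284  47.3056]
 [ -1.1086  47.1524]
 [ 16.9273  47.0906]
 [-19.1176  28.4043]
 [ -1.0993  28.2785]
 [ 16.8687  28.2512]
 [ 16.8465   9.2886]
 [ -1.1546   9.2714]
 [-19.1854   9.2547]
 [ -1.134   -9.7187]
 [ 16.8449  -9.71  ]
 [-19.1513  -9.7956]]
```

```bash
python3 -m creep '[{"dx":0,"dy":0,"dz":3.3,"wx":0,"wy":-1.5,"wz":0},{"dx":0,"dy":0,"dz":3.3,"wx":0,"wy":0,"wz":0},{"dx":0,"dy":0,"dz":3.1,"wx":0,"wy":0,"wz":0},{"dx":3.4,"dy":0,"dz":0,"wx":0,"wy":0,"wz":0},{"dx":3.4,"dy":0,"dz":0,"wx":0,"wy":0,"wz":0},{"dx":3.4,"dy":0,"dz":0,"wx":0,"wy":0,"wz":0},{"dx":3.4,"dy":0,"dz":0,"wx":0,"wy":0,"wz":0},{"dx":3,"dy":0,"dz":0,"wx":0,"wy":0,"wz":0}]' >/dev/null
python3 -m creep '[{"dx":0,"dy":3,"dz":0,"wx":0,"wy":0,"wz":0},{"dx":0,"dy":3,"dz":0,"wx":0,"wy":0,"wz":0},{"dx":0,"dy":3,"dz":0,"wx":0,"wy":0,"wz":0},{"dx":0,"dy":0,"dz":0,"wx":0,"wy":0,"wz":0},{"dx":0,"dy":0,"dz":0,"wx":0,"wy":0,"wz":0},{"dx":0,"dy":0,"dz":0,"wx":0,"wy":0,"wz":0}]'
python3 - <<'E'
from h import *
s=robot.read_state();R=np.array(s["tcp_rot"]);print(s["position"],R[:,0],"err in tool cm",(np.array([.4974,.1674,.228])-s["position"])@R*100, "yaw",np.degrees(np.arctan2(R[1,0],R[0,0])))
E
```

```text
time_s: 8.1
position: [0.492, 0.1652, 0.2388]
tcp_rot: [[0.219, 0.003, -0.976], [0.976, 0.001, 0.219], [0.001, -1.0, -0.002]]
contact_force: [0.1, 1.1, -5.3]
gripper_width: 0.616
[0.49201223 0.16522966 0.23883523] [0.21928404 0.97566023 0.00127164] err in tool cm [ 0.3285188   1.08507112 -0.47550117] yaw 77.3330050593435
```

```bash
python3 -m creep '[{"dx":0.33,"dy":1.1,"dz":-0.48,"wx":0,"wy":0,"wz":0},{"dx":0,"dy":0,"dz":0,"wx":0,"wy":0,"wz":0},{"dx":0,"dy":0,"dz":0,"wx":0,"wy":0,"wz":0},{"dx":0,"dy":0,"dz":0,"wx":0,"wy":0,"wz":0},{"dx":0,"dy":0,"dz":0,"wx":0,"wy":0,"wz":0},{"dx":0,"dy":0.6,"dz":0,"wx":0,"wy":0,"wz":0},{"dx":0,"dy":0,"dz":0,"wx":0,"wy":0,"wz":0}]'
python3 - <<'E'
from h import *
for n in("side","scene","wrist"): cv2.imwrite(f"pics/{n}6.png",cams.snapshot(n))
c=np.zeros((500,800,3),np.uint8)
c[:400,:400]=cv2.resize(cv2.imread("pics/side6.png")[120:220,225:325],None,fx=4,fy=4,interpolation=2)
c[:400,400:800]=cv2.resize(cv2.imread("pics/scene6.png")[200:300,268:368],None,fx=4,fy=4,interpolation=2)
cv2.imwrite("pics/c6.png",c)
s=robot.read_state();print(s["position"],s["contact_force"])
E
```

```text
time_s: 8.68
position: [0.4968, 0.1669, 0.219]
tcp_rot: [[0.22, -0.001, -0.976], [0.976, -0.0, 0.22], [-0.0, -1.0, 0.001]]
contact_force: [0.1, 0.7, -6.1]
gripper_width: 0.615
[0.49698878 0.16703538 0.21958371] [ 0.28917339  0.46676205 -6.25442542]
```

View pics/c6.png

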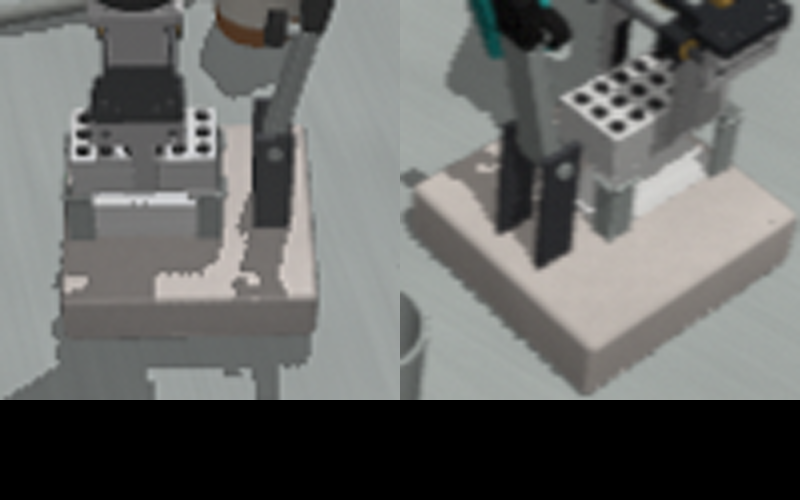

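The block sits right over the posts in both views (side crop: block 70–218, posts 66–220). I'll lower it step by step and watch the force.

```bash
python3 -m creep '[{"dx":0,"dy":0.8,"dz":0,"wx":0,"wy":0,"wz":0},{"dx":0,"dy":0.8,"dz":0,"wx":0,"wy":0,"wz":0},{"dx":0,"dy":0,"dz":0,"wx":0,"wy":0,"wz":0},{"dx":0,"dy":0,"dz":0,"wx":0,"wy":0,"wz":0}]'
python3 -m creep '[{"dx":0,"dy":0.5,"dz":0,"wx":0,"wy":0,"wz":0},{"dx":0,"dy":0.5,"dz":0,"wx":0,"wy":0,"wz":0},{"dx":0,"dy":0,"dz":0,"wx":0,"wy":0,"wz":0},{"dx":0,"dy":0,"dz":0,"wx":0,"wy":0,"wz":0}]'
```

```text
time_s: 9.17
position: [0.4968, 0.167, 0.2029]
tcp_rot: [[0.22, -0.001, -0.976], [0.976, -0.0, 0.22], [-0.001, -1.0, 0.001]]
contact_force: [-0.0, 0.6, -5.9]
gripper_width: 0.614
time_s: 9.5
position: [0.4969, 0.167, 0.1933]
tcp_rot: [[0.22, -0.001, -0.976], [0.976, -0.0, 0.22], [-0.0, -1.0, 0.001]]
contact_force: [-0.4, -0.1, -4.5]
gripper_width: 0.613
```

```bash
python3 -m creep '[{"dx":0,"dy":0.7,"dz":0,"wx":0,"wy":0,"wz":0},{"dx":0,"dy":0.7,"dz":0,"wx":0,"wy":0,"wz":0},{"dx":0,"dy":0,"dz":0,"wx":0,"wy":0,"wz":0},{"dx":0,"dy":0,"dz":0,"wx":0,"wy":0,"wz":0}]'
python3 -m creep '[{"dx":0,"dy":0.5,"dz":0,"wx":0,"wy":0,"wz":0},{"dx":0,"dy":0.4,"dz":0,"wx":0,"wy":0,"wz":0},{"dx":0,"dy":0.2,"dz":0,"wx":0,"wy":0,"wz":0},{"dx":0,"dy":0,"dz":0,"wx":0,"wy":0,"wz":0},{"dx":0,"dy":0,"dz":0,"wx":0,"wy":0,"wz":0}]'
```

```text
time_s: 9.83
position: [0.4969, 0.167, 0.1791]
tcp_rot: [[0.22, -0.001, -0.976], [0.976, -0.0, 0.22], [-0.001, -1.0, 0.001]]
contact_force: [-0.1, 0.3, -4.8]
gripper_width: 0.612
time_s: 10.25
position: [0.497, 0.167, 0.1685]
tcp_rot: [[0.22, -0.0, -0.976], [0.976, -0.0, 0.22], [-0.0, -1.0, 0.0]]
contact_force: [0.2, 0.3, -5.8]
gripper_width: 0.618
```

```bash
python3 -m creep '[{"dx":0,"dy":0.2,"dz":0,"wx":0,"wy":0,"wz":0},{"dx":0,"dy":0,"dz":0,"wx":0,"wy":0,"wz":0},{"dx":0,"dy":0,"dz":0,"wx":0,"wy":0,"wz":0}]'
python3 -m creep '[{"dx":0,"dy":0,"dz":0,"wx":0,"wy":0,"wz":0},{"dx":0,"dy":0,"dz":0,"wx":0,"wy":0,"wz":0},{"dx":0,"dy":0,"dz":0,"wx":0,"wy":0,"wz":0},{"dx":0,"dy":0,"dz":0,"wx":0,"wy":0,"wz":0},{"dx":0,"dy":0,"dz":0,"wx":0,"wy":0,"wz":0}]' 100
python3 -c "
from h import *
s=robot.read_state();m=model('wrist',s);im=cams.snapshot('wrist');cv2.imwrite('pics/w7.png',im);p=holes(im,(180,120,370,330),70);p=p[np.argsort(p[:,1])][:6]
R=np.array(s['tcp_rot']);print(((plane(m,p,.1)-s['position'])@R*1000).round(1).tolist())"
```

```text
time_s: 10.5
position: [0.4972, 0.1671, 0.1671]
tcp_rot: [[0.22, 0.001, -0.976], [0.976, 0.0, 0.22], [0.0, -1.0, -0.001]]
contact_force: [0.2, -0.2, -0.3]
gripper_width: 0.616
time_s: 10.92
position: [0.4971, 0.1671, 0.1667]
tcp_rot: [[0.22, 0.0, -0.976], [0.976, 0.0, 0.22], [0.0, -1.0, -0.0]]
contact_force: [0.8, 0.4, 0.1]
gripper_width: 0.936
[[16.7, 66.7, 64.1], [-19.2, 66.7, 47.2], [-1.0, 66.7, 47.1], [16.9, 66.7, 46.9], [-1.1, 66.7, 28.2], [-19.2, 66.7, 28.2]]
```

```bash
python3 -m creep '[{"dx":0,"dy":-2,"dz":0,"wx":0,"wy":0,"wz":0},{"dx":0,"dy":-4,"dz":0,"wx":0,"wy":0,"wz":0},{"dx":0,"dy":-4,"dz":0,"wx":0,"wy":0,"wz":0},{"dx":0,"dy":-4,"dz":0,"wx":0,"wy":0,"wz":0},{"dx":-3.55,"dy":0,"dz":0,"wx":0,"wy":0,"wz":0},{"dx":-3.55,"dy":0,"dz":0,"wx":0,"wy":0,"wz":0},{"dx":-3.55,"dy":0,"dz":0,"wx":0,"wy":0,"wz":0},{"dx":-3.55,"dy":0,"dz":0,"wx":0,"wy":0,"wz":0}]' >/dev/null
python3 -m creep '[{"dx":-3.55,"dy":0,"dz":-2,"wx":0,"wy":0,"wz":0},{"dx":-3.55,"dy":0,"dz":-2,"wx":0,"wy":0,"wz":0},{"dx":-3.55,"dy":0,"dz":-2,"wx":0,"wy":0,"wz":0},{"dx":-3.55,"dy":0,"dz":-2,"wx":0,"wy":0,"wz":0},{"dx":-3.55,"dy":0,"dz":-2,"wx":0,"wy":0,"wz":0},{"dx":-3.55,"dy":0,"dz":-2,"wx":0,"wy":0,"wz":0},{"dx":0,"dy":0,"dz":0,"wx":0,"wy":0,"wz":0},{"dx":0,"dy":0,"dz":0,"wx":0,"wy":0,"wz":0}]'
python3 -m creep '[{"dx":0,"dy":0,"dz":0,"wx":0,"wy":0,"wz":0},{"dx":0,"dy":0,"dz":0,"wx":0,"wy":0,"wz":0}]' >/dev/null
python3 - <<'E'
from h import *
s=robot.read_state();im=cams.snapshot("wrist");cv2.imwrite("pics/w8.png",im);print(s["position"])
np.save("pics/w8.npy",np.c_[s["tcp_rot"],s["position"]])
E
```

```text
time_s: 12.3
position: [0.536, -0.2072, 0.3059]
tcp_rot: [[0.222, -0.001, -0.975], [0.975, 0.001, 0.222], [0.0, -1.0, 0.001]]
contact_force: [-0.6, -0.2, -0.7]
gripper_width: 0.998
[ 0.53596005 -0.20456689  0.30681653]
```

View pics/w8.png

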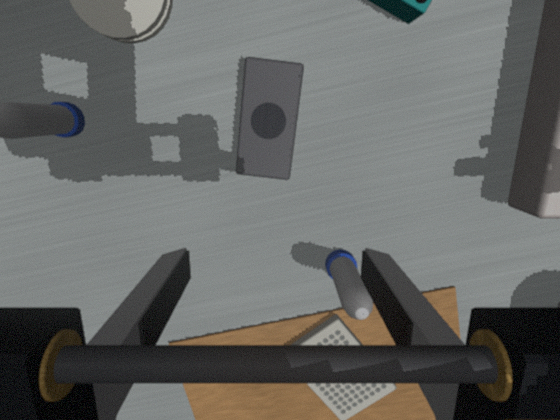

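The cover's corners are at (248,58), (303,65), (291,179) and (237,173), with the pad at (268,121).

```bash
python3 - <<'E'
from h import *
np.set_printoptions(precision=4,suppress=True)
P=np.load("pics/w8.npy");m=model("wrist",dict(tcp_rot=P[:,:3],position=P[:,3]))
g=cv2.cvtColor(cv2.imread("pics/w8.png"),6);s=g[100:145,245:292];M=cv2.moments((s<60).astype(np.uint8),True)
pad=np.array([M["m10"]/M["m00"]+245,M["m01"]/M["m00"]+100]);print(pad,M["m00"])
C=plane(m,[[248,58],[303,65],[291,179],[237,173]],.02)[:,:2];c=plane(m,pad,.02)[0]
print(C,np.linalg.norm(np.diff(C[[0,1,2,3,0]],axis=0),axis=1),C.mean(0),c)
for a,b in((0,3),(1,2)):v=C[b]-C[a];print(np.degrees(np.arctan2(v[1],v[0])))
R=P[:,:3];d=(np.array([*c[:2],P[2,3]])-P[:,3])@R*100;print("pad in tool cm",d)
sd=model("side");i=cv2.imread("pics/side0.png");print(plane(sd,[278.2,273.5],.02))
# edge lines: hough-free fit of right edge & left edge
E=[]
for r in range(80,165,4):
    row=g[r,255:320].astype(int) ;k=np.argmax(np.diff(cv2.blur(g[r:r+1],(3,1))[0,280:320].astype(int)));E.append([280.5+k,r])
X=plane(m,E,.02)[:,:2];l=cv2.fitLine(X.astype(np.float32),cv2.DIST_HUBER,0,.001,.001).ravel();print("right edge ang",np.degrees(np.arctan2(l[1],l[0])))
E
```

```text
[267.3119 120.066 ] 561.0
[[ 0.4017 -0.2029]
 [ 0.4195 -0.1523]
 [ 0.5263 -0.1868]
 [ 0.5077 -0.2409]] [0.0536 0.1122 0.0572 0.1125] [ 0.4638 -0.1957] [ 0.4622 -0.1977  0.02  ]
-19.709074032985612
-17.892797173979602
pad in tool cm [-0.9456 -0.0004  7.3437]
[[ 0.4647 -0.1953  0.02  ]]
right edge ang -19.16013
```

```bash
python3 -m creep '[{"dx":-0.7,"dy":0,"dz":3.6,"wx":0,"wy":0,"wz":0},{"dx":0,"dy":0,"dz":3.6,"wx":0,"wy":0,"wz":0},{"dx":0,"dy":0,"dz":0,"wx":0,"wy":6.1,"wz":0},{"dx":0,"dy":4,"dz":0,"wx":0,"wy":0,"wz":0},{"dx":0,"dy":4,"dz":0,"wx":0,"wy":0,"wz":0},{"dx":0,"dy":4,"dz":0,"wx":0,"wy":0,"wz":0},{"dx":0,"dy":0,"dz":0,"wx":0,"wy":0,"wz":0},{"dx":0,"dy":0,"dz":0,"wx":0,"wy":0,"wz":0}]'
python3 -m creep '[{"dx":0,"dy":0,"dz":0,"wx":0,"wy":0,"wz":0},{"dx":0,"dy":0,"dz":0,"wx":0,"wy":0,"wz":0}]'
python3 - <<'E'
from h import *
np.set_printoptions(precision=4,suppress=True)
s=robot.read_state();m=model("wrist",s);im=cams.snapshot("wrist");cv2.imwrite("pics/w9.png",im)
R=np.array(s["tcp_rot"]);p=np.array(s["position"]);print(p,"to go cm",(np.array([.464,-.1957,.1015])-p)@R*100,np.degrees(np.arctan2(R[1,0],R[0,0])))
g=cv2.cvtColor(im,6);e=proj(m,[[.464,-.1957,.02]])[0];print(e)
col=int(e[0]);print(g[60:330:5,col],"\n",g[int(e[1])-45,150:400:5])
E
```

```text
time_s: 13.18
position: [0.4641, -0.1959, 0.1867]
tcp_rot: [[0.321, -0.002, -0.947], [0.947, 0.001, 0.321], [0.0, -1.0, 0.003]]
contact_force: [0.3, 0.1, 0.7]
gripper_width: 1.002
time_s: 13.35
position: [0.4652, -0.1968, 0.1894]
tcp_rot: [[0.322, 0.004, -0.947], [0.947, -0.002, 0.322], [-0.001, -1.0, -0.004]]
contact_force: [0.4, 0.1, 0.3]
gripper_width: 1.003
[ 0.4652 -0.1968  0.1894] to go cm [0.0719 8.7857 0.1871] 71.22734915042051
[277.94   220.9589]
[142 144 146 143 142 141 142 149 137 147 148 152 146 141 142 141  56  90
  97  98  93  96  94  90  93  88  93  94  42  39  37  45  41  41  58  58
  58  88  83  93  91  94  87  91  90  89 131 140 137 139 146 140 141 132] 
 [ 91  92  89  89  87  85  92  91  89  94  90  88  94  92  92  89  91  88
  56  57  61  63  59  61  52  64  96  93 100  95  98  98  97  87 140 145
 146 144 143 140 142 138 141 142 141 140 141 144 141 140]
```

View pics/w9.png

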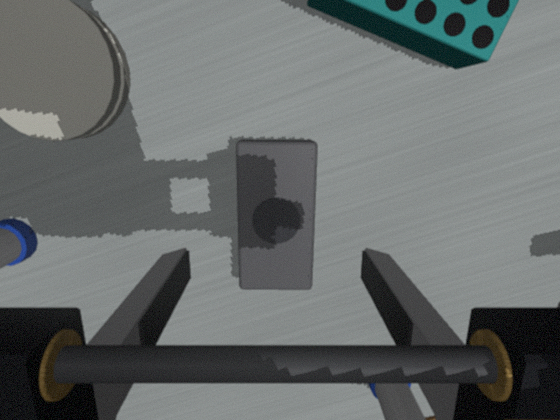

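The cover is aligned between the fingers, corners (238,140), (316,141), (313,290), (240,289).

```bash
python3 - <<'E'
from h import *
np.set_printoptions(precision=3,suppress=True)
s=robot.read_state();R=np.array(s["tcp_rot"]);p=np.array(s["position"]);print(p)
m=model("wrist",s)
X=(plane(m,[[238,140],[316,141],[313,290],[240,289],[277,220.5]],.02)-p)@R*100;print(X,X[:4].mean(0))
E
```

```text
[ 0.465 -0.197  0.189]
[[-2.722 16.886  6.126]
 [ 2.718 16.883  6.059]
 [ 2.846 16.927 -5.443]
 [-2.893 16.93  -5.363]
 [ 0.007 16.907  0.264]] [-0.013 16.906  0.345]
```

```bash
python3 -m creep '[{"dx":0.05,"dy":3.5,"dz":0.3,"wx":0,"wy":0,"wz":0},{"dx":0,"dy":3,"dz":0,"wx":0,"wy":0,"wz":0},{"dx":0,"dy":1.5,"dz":0,"wx":0,"wy":0,"wz":0},{"dx":0,"dy":0.6,"dz":0,"wx":0,"wy":0,"wz":0},{"dx":0,"dy":0,"dz":0,"wx":0,"wy":0,"wz":0},{"dx":0,"dy":0,"dz":0,"wx":0,"wy":0,"wz":0}]'
python3 -m creep '[{"dx":0,"dy":0,"dz":0,"wx":0,"wy":0,"wz":0},{"dx":0,"dy":0,"dz":0,"wx":0,"wy":0,"wz":0},{"dx":0,"dy":0,"dz":0,"wx":0,"wy":0,"wz":0},{"dx":0,"dy":0,"dz":0,"wx":0,"wy":0,"wz":0},{"dx":0,"dy":0,"dz":0,"wx":0,"wy":0,"wz":0},{"dx":0,"dy":0,"dz":0,"wx":0,"wy":0,"wz":0}]' 0 25
python3 -c "
from workcell import robot;s=robot.read_state();print(s['position'])"
```

```text
time_s: 13.9
position: [0.4623, -0.1955, 0.1021]
tcp_rot: [[0.322, 0.002, -0.947], [0.947, -0.001, 0.322], [-0.0, -1.0, -0.002]]
contact_force: [1.1, -0.8, 0.0]
gripper_width: 1.001
time_s: 14.4
position: [0.4616, -0.1953, 0.1008]
tcp_rot: [[0.322, 0.0, -0.947], [0.947, -0.0, 0.322], [-0.0, -1.0, -0.0]]
contact_force: [0.7, 2.0, 4.3]
gripper_width: 0.617
[ 0.46164482 -0.19526268  0.10081973]
```

```bash
python3 -m creep '[{"dx":0,"dy":-1.5,"dz":0,"wx":0,"wy":0,"wz":0},{"dx":0,"dy":-4,"dz":0,"wx":0,"wy":0,"wz":0},{"dx":0,"dy":-4,"dz":0,"wx":0,"wy":0,"wz":0},{"dx":0,"dy":-4,"dz":0,"wx":0,"wy":0,"wz":0},{"dx":0,"dy":-4,"dz":0,"wx":0,"wy":0,"wz":0},{"dx":0,"dy":-2.5,"dz":0,"wx":0,"wy":0,"wz":0},{"dx":3,"dy":0,"dz":2.77,"wx":0,"wy":0,"wz":0},{"dx":3,"dy":0,"dz":2.77,"wx":0,"wy":0,"wz":0}]'
python3 -m creep '[{"dx":3,"dy":0,"dz":2.77,"wx":0,"wy":0,"wz":0},{"dx":3.8,"dy":0,"dz":0,"wx":0,"wy":0,"wz":0},{"dx":3.8,"dy":0,"dz":0,"wx":0,"wy":0,"wz":0},{"dx":3.8,"dy":0,"dz":0,"wx":0,"wy":0,"wz":0},{"dx":3.8,"dy":0,"dz":0,"wx":0,"wy":0,"wz":0},{"dx":3.8,"dy":0,"dz":0,"wx":0,"wy":0,"wz":0},{"dx":3.8,"dy":0,"dz":0,"wx":0,"wy":0,"wz":0},{"dx":3.6,"dy":0,"dz":0,"wx":0,"wy":0,"wz":0}]' >/dev/null
python3 -m creep '[{"dx":0,"dy":0,"dz":0,"wx":0,"wy":-6.1,"wz":0},{"dx":0,"dy":0,"dz":0,"wx":0,"wy":0,"wz":0},{"dx":0,"dy":0,"dz":0,"wx":0,"wy":0,"wz":0},{"dx":0,"dy":0,"dz":0,"wx":0,"wy":0,"wz":0},{"dx":0,"dy":0,"dz":0,"wx":0,"wy":0,"wz":0}]'
cat > go.py <<'E'
from h import *
import sys
s=robot.read_state();R=np.array(s["tcp_rot"]);p=np.array(s["position"])
print(p.round(4),"to go cm",((np.array(eval(sys.argv[1]))-p)@R*100).round(2),"yaw",np.degrees(np.arctan2(R[1,0],R[0,0])).round(2),s["contact_force"])
E
python3 go.py '[.4972,.1671,.265]'
python3 - <<'E'
from h import *
np.set_printoptions(precision=2,suppress=True)
s=robot.read_state();R=np.array(s["tcp_rot"]);p=np.array(s["position"]);m=model("wrist",s);im=cams.snapshot("wrist");cv2.imwrite("pics/w10.png",im)
g=cv2.cvtColor(im,6);K=[]
# front end of held cover along centre columns; back end hidden by rod
for dz in (.07,.065,.06,.055,.05): print(dz,proj(m,[R@[0,.0808,dz]+p])[0])
print(g[100:215:3,270])
E
```

```text
time_s: 15.07
position: [0.4282, -0.1205, 0.3016]
tcp_rot: [[0.324, 0.002, -0.946], [0.946, -0.001, 0.324], [-0.0, -1.0, -0.002]]
contact_force: [-0.6, 2.1, -2.0]
gripper_width: 0.618
time_s: 16.15
position: [0.4969, 0.1658, 0.3008]
tcp_rot: [[0.223, 0.0, -0.975], [0.975, -0.0, 0.223], [-0.0, -1.0, -0.0]]
contact_force: [-0.2, 0.3, -1.6]
gripper_width: 0.615
[0.4969 0.1658 0.3008] to go cm [0.13 3.58 0.  ] yaw 77.12 [-0.22972761  0.28797796 -1.60116828]
0.07 [277.9  133.54]
0.065 [277.88 144.82]
0.06 [277.86 155.91]
0.055 [277.83 166.82]
0.05 [277.81 177.55]
[165 163 162 162 165 143 107 107 100 161 186 168 118 112 130 201 204 135
  63  63  77  53  84 103 107 109 109 106  94  81  67  66  66  67  64  66
  66  64  67]
```

```bash
python3 - <<'E'
from h import *
np.set_printoptions(precision=1,suppress=True,linewidth=150)
s=robot.read_state();R=np.array(s["tcp_rot"]);p=np.array(s["position"]);m=model("wrist",s);g=cv2.cvtColor(cv2.imread("pics/w10.png"),6)
print(proj(m,[R@[0,y,.058]+p for y in(.0808,.1008)]))
for c in(262,275,290):print(np.c_[range(144,200),g[144:200,c]].T[1])
r=np.arange(144,345,8);X=(plane(m,np.c_[r*0+277,r],p[2]-.0808)-p)@R*1000
print(np.c_[r,X[:,2]].T); print(g[190:345:4,277])
# same edges in w9 for the pad radius
E
```

```text
[[277.8 160.3]
 [277.6 155.6]]
[200 205 202 202 204 206 207 197 179 149 137 130 132 138 153 158 106  65  48  55  66  74  87  94  92  96 102 106 108 104 104 107 107 108 106 105 107
 108 109 108  92  70  65  68  65  66  68  66  64  64  65  69  67  63  64  66]
[204 202 202 170  95  37  38  44  44  52  44  43  44  36  44  44  49  57  54  50  63  78  84  86  94 101 103 110 106 108 109 109 104 112 109 107 111
 103 108 110 108 109  96  74  66  70  64  71  66  68  58  61  65  66  68  65]
[204 206 202 203 202 205 201 209 202 202 202 205 201 206 202 190 146  78  46  54  68  75  86  90  97 104 105 110 109 115 110 112 111 111 116 109  96
  72  65  68  73  68  67  69  65  68  68  69  63  66  73  69  70  63  70  67]
[[144.  152.  160.  168.  176.  184.  192.  200.  208.  216.  224.  232.  240.  248.  256.  264.  272.  280.  288.  296.  304.  312.  320.  328.
  336.  344. ]
 [ 65.4  61.8  58.1  54.5  50.7  47.   43.1  39.3  35.4  31.4  27.4  23.3  19.2  15.   10.8   6.5   2.2  -2.2  -6.7 -11.2 -15.8 -20.4 -25.2 -29.9
  -34.8 -39.7]]
[ 73  65  68  66  64  63  66  67  63  64  68  66  62  65  54  47  35  38  42  49  48  42  39  45  42  49  45  40  45  42  44  65  99 103 105 101 105
 102 104]
```

```bash
python3 -m creep '[{"dx":0.13,"dy":2,"dz":0.25,"wx":0,"wy":0,"wz":0},{"dx":0,"dy":2,"dz":0,"wx":0,"wy":0,"wz":0},{"dx":0,"dy":2,"dz":0,"wx":0,"wy":0,"wz":0},{"dx":0,"dy":1.5,"dz":0,"wx":0,"wy":0,"wz":0},{"dx":0,"dy":0,"dz":0,"wx":0,"wy":0,"wz":0},{"dx":0,"dy":0,"dz":0,"wx":0,"wy":0,"wz":0},{"dx":0,"dy":0,"dz":0,"wx":0,"wy":0,"wz":0},{"dx":0,"dy":0,"dz":0,"wx":0,"wy":0,"wz":0}]'
python3 go.py '[.4948,.1676,.2008]'
```

```text
time_s: 16.87
position: [0.4953, 0.1684, 0.227]
tcp_rot: [[0.22, 0.002, -0.975], [0.975, 0.0, 0.22], [0.001, -1.0, -0.002]]
contact_force: [-0.4, 0.2, -1.1]
gripper_width: 0.615
[0.4953 0.1684 0.227 ] to go cm [-0.09  2.62  0.03] yaw 77.27 [-0.40862804  0.24319736 -1.1028232 ]
```

```bash
python3 -m creep '[{"dx":-0.08,"dy":0.6,"dz":0.03,"wx":0,"wy":0,"wz":0},{"dx":0,"dy":0.5,"dz":0,"wx":0,"wy":0,"wz":0},{"dx":0,"dy":0,"dz":0,"wx":0,"wy":0,"wz":0},{"dx":0,"dy":0,"dz":0,"wx":0,"wy":0,"wz":0}]'
python3 -m creep '[{"dx":0,"dy":0.5,"dz":0,"wx":0,"wy":0,"wz":0},{"dx":0,"dy":0.4,"dz":0,"wx":0,"wy":0,"wz":0},{"dx":0,"dy":0,"dz":0,"wx":0,"wy":0,"wz":0},{"dx":0,"dy":0,"dz":0,"wx":0,"wy":0,"wz":0}]'
python3 go.py '[.4948,.1676,.2008]'
```

```text
time_s: 17.2
position: [0.4943, 0.1677, 0.2143]
tcp_rot: [[0.22, -0.001, -0.976], [0.976, -0.0, 0.22], [-0.0, -1.0, 0.001]]
contact_force: [-0.5, 0.9, -1.9]
gripper_width: 0.614
time_s: 17.53
position: [0.4943, 0.1678, 0.2053]
tcp_rot: [[0.22, -0.001, -0.976], [0.976, -0.0, 0.22], [-0.0, -1.0, 0.001]]
contact_force: [-0.0, -0.4, -1.3]
gripper_width: 0.617
[0.4943 0.1678 0.2053] to go cm [-0.01  0.45 -0.05] yaw 77.3 [-0.01392325 -0.42410982 -1.321047  ]
```

```bash
python3 -m creep '[{"dx":0,"dy":0.3,"dz":0,"wx":0,"wy":0,"wz":0},{"dx":0,"dy":0.2,"dz":0,"wx":0,"wy":0,"wz":0},{"dx":0,"dy":0,"dz":0,"wx":0,"wy":0,"wz":0},{"dx":0,"dy":0,"dz":0,"wx":0,"wy":0,"wz":0}]'
```

```text
time_s: 17.87
position: [0.4945, 0.1678, 0.2008]
tcp_rot: [[0.22, 0.0, -0.976], [0.976, 0.0, 0.22], [0.0, -1.0, -0.0]]
contact_force: [0.4, -0.2, 1.0]
gripper_width: 0.612
```

Contact at exactly the expected height. Release.

```bash
python3 -m creep '[{"dx":0,"dy":0,"dz":0,"wx":0,"wy":0,"wz":0},{"dx":0,"dy":0,"dz":0,"wx":0,"wy":0,"wz":0},{"dx":0,"dy":0,"dz":0,"wx":0,"wy":0,"wz":0},{"dx":0,"dy":0,"dz":0,"wx":0,"wy":0,"wz":0},{"dx":0,"dy":0,"dz":0,"wx":0,"wy":0,"wz":0},{"dx":0,"dy":0,"dz":0,"wx":0,"wy":0,"wz":0}]' 100
python3 -m creep '[{"dx":0,"dy":-2,"dz":0,"wx":0,"wy":0,"wz":0},{"dx":0,"dy":-4,"dz":0,"wx":0,"wy":0,"wz":0},{"dx":0,"dy":-4,"dz":0,"wx":0,"wy":0,"wz":0},{"dx":0,"dy":0,"dz":0,"wx":0,"wy":0,"wz":0},{"dx":0,"dy":0,"dz":0,"wx":0,"wy":0,"wz":0},{"dx":0,"dy":0,"dz":0,"wx":0,"wy":0,"wz":0}]'
python3 - <<'E'
from h import *
np.set_printoptions(precision=1,suppress=True,linewidth=160)
s=robot.read_state();R=np.array(s["tcp_rot"]);p=np.array(s["position"]);m=model("wrist",s);im=cams.snapshot("wrist");cv2.imwrite("pics/w11.png",im)
for n in("side","scene"): cv2.imwrite(f"pics/{n}11.png",cams.snapshot(n))
g=cv2.cvtColor(im,6)
nest=np.array([.497,.1675]);d=np.array([.975,-.222]);n=np.array([.222,.975])
f=lambda x,y,z:[*(nest+d*x+n*y),z]
print("pred cover corners",proj(m,[f(a*.058,b*.029,.12) for a in(-1,1) for b in(-1,1)]).tolist())
c=int(proj(m,[f(0,0,.12)])[0][0]);r=int(proj(m,[f(-.04,0,.12)])[0][1]);print(c,r)
print(g[r-45:r+30:1,c]);print(g[r+10,c-60:c+61])
# clamp location: pictures
sd,sc=model("side"),model("scene")
P=[f(.105,0,.15)]+[[*(nest+d*(.105-.145*np.cos(a))),.15+.145*np.sin(a)] for a in(1.57,1.7,1.8,1.9,2.0)]
print("side",proj(sd,P).tolist());print("scene",proj(sc,P).tolist());print("wrist",proj(m,P).tolist())
E
```

```text
time_s: 18.37
position: [0.4944, 0.1678, 0.2006]
tcp_rot: [[0.22, 0.0, -0.976], [0.976, 0.0, 0.22], [0.0, -1.0, -0.0]]
contact_force: [0.3, 0.2, 0.9]
gripper_width: 0.985
time_s: 18.87
position: [0.4942, 0.1677, 0.3001]
tcp_rot: [[0.22, -0.001, -0.976], [0.976, -0.0, 0.22], [-0.0, -1.0, 0.0]]
contact_force: [-0.8, 0.2, -1.1]
gripper_width: 0.997
pred cover corners [[238.2572875833354, 147.61169595758912], [317.42717937922225, 147.81502567212905], [241.89319880348157, 290.8883851335509], [312.5557299092977, 291.09280263994987]]
277 172
[ 61  80  95 100 102  97  96 102 103  97  96  97  98 104 111 105  93  75  60  51  60  69  80  90  90 100  93  89  92  95  95  94  95  93  97  96  95  92  95
  95  98  96  92  97  96  96  90  91  93  97  92  95  94  95  91  90  90  95  99  92  86  93  80  66  58  53  53  57  56  56  56  58  58  50  47]
[ 99 101  99 104 102 103 100 100 106 101 102 105  96 105 101 103 103  95 104  99  89  65  53  56  62  66  62  57  61  58  53  63  56  59  56  59  60  59  57
  62  59  58  57  62  53  54  62  55  57  57  54  62  61  72  80  86  91  89  89  93  90  92  96  9
[... 287 characters left out ...]
87576894196, 116.99105034211746], [300.8342698576294, 117.2269557387407], [305.68876545520004, 117.8539611062085], [310.37754141525755, 118.85714128256295], [314.84166296072544, 120.21996683022019]]
scene [[301.2221756490132, 237.41429681970575], [304.3270070699599, 195.65722180338707], [298.63569084950785, 198.88678736180944], [294.2249512327277, 201.89869984100184], [289.8492031908057, 205.33441987608205], [285.56731109495144, 209.153560950707]]
wrist [[277.13457813763137, 364.40673488523765], [278.5210769828783, 623.8234686133501], [278.2668842307912, 650.5024431035938], [278.0635585564691, 663.1407080806157], [277.8621104365577, 669.3315196129942], [277.6687167294106, 669.7764018529987]]
```

```bash
python3 - <<'E'
import cv2,numpy as np
a=cv2.imread("pics/side11.png")[95:195,240:340];b=cv2.imread("pics/scene11.png")[180:280,250:350]
c=np.zeros((600,800,3),np.uint8);c[:400,:400]=cv2.resize(a,None,fx=4,fy=4,interpolation=2);c[:400,400:]=cv2.resize(b,None,fx=4,fy=4,interpolation=2)
c[400:,:267]=cv2.resize(cv2.imread("pics/w11.png"),(267,200))
cv2.imwrite("pics/c11.png",c)
E
```

```text
(no output)
```

View pics/c11.png

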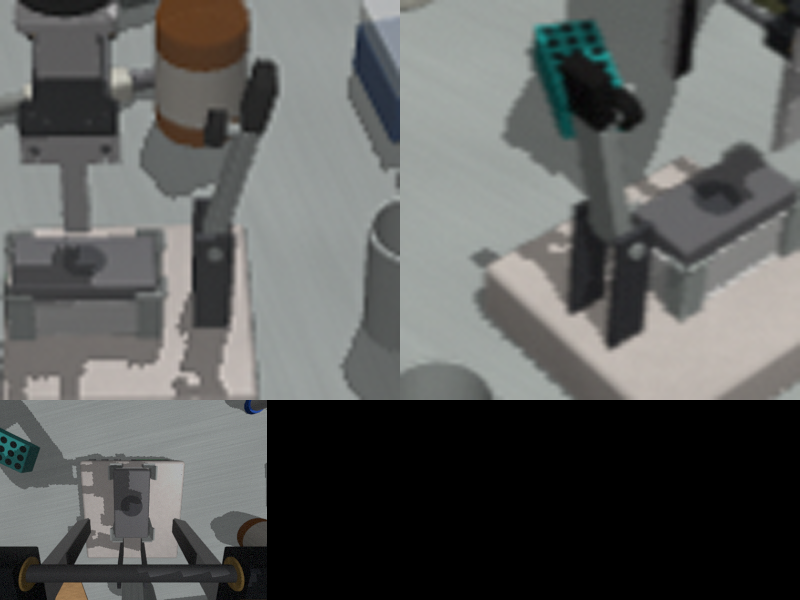

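The cover lies square on the block between the posts, and the clamp arm leans back at about 1.78 rad. I'll close the fingers and take them over the arm to a point behind it.

```bash
python3 -m creep '[{"dx":0,"dy":-3.6,"dz":0,"wx":0,"wy":0,"wz":0},{"dx":0,"dy":-3.6,"dz":0,"wx":0,"wy":0,"wz":0},{"dx":0,"dy":-3.6,"dz":0,"wx":0,"wy":0,"wz":0},{"dx":0,"dy":-3.6,"dz":0,"wx":0,"wy":0,"wz":0},{"dx":0,"dy":0,"dz":0,"wx":0,"wy":0,"wz":0},{"dx":0,"dy":0,"dz":0,"wx":0,"wy":0,"wz":0},{"dx":0,"dy":0,"dz":0,"wx":0,"wy":0,"wz":0},{"dx":0,"dy":0,"dz":0,"wx":0,"wy":0,"wz":0}]' 0 20
python3 -m creep '[{"dx":0,"dy":0,"dz":-3.56,"wx":0,"wy":0,"wz":0},{"dx":0,"dy":0,"dz":-3.56,"wx":0,"wy":0,"wz":0},{"dx":0,"dy":0,"dz":-3.56,"wx":0,"wy":0,"wz":0},{"dx":0,"dy":0,"dz":-3.56,"wx":0,"wy":0,"wz":0},{"dx":0,"dy":0,"dz":-3.56,"wx":0,"wy":0,"wz":0},{"dx":0,"dy":0,"dz":0,"wx":0,"wy":0,"wz":0},{"dx":0,"dy":0,"dz":0,"wx":0,"wy":0,"wz":0},{"dx":0,"dy":0,"dz":0,"wx":0,"wy":0,"wz":0}]'
python3 go.py '[.6676,.1287,.365]'
```

```text
time_s: 19.68
position: [0.4944, 0.1678, 0.4428]
tcp_rot: [[0.22, -0.003, -0.976], [0.976, -0.001, 0.22], [-0.001, -1.0, 0.003]]
contact_force: [0.3, -1.2, 0.7]
gripper_width: 0.467
time_s: 20.35
position: [0.6679, 0.1288, 0.4434]
tcp_rot: [[0.22, -0.002, -0.976], [0.976, -0.0, 0.22], [-0.001, -1.0, 0.002]]
contact_force: [0.0, -0.6, 0.2]
gripper_width: 0.005
[0.6679 0.1288 0.4434] to go cm [-0.01  7.84  0.01] yaw 77.3 [ 5.31949331e-04 -5.55388749e-01  2.44483373e-01]
```

```bash
python3 -m creep '[{"dx":0,"dy":3.7,"dz":0,"wx":0,"wy":0,"wz":0},{"dx":0,"dy":3.6,"dz":0,"wx":0,"wy":0,"wz":0},{"dx":0,"dy":0,"dz":0,"wx":0,"wy":0,"wz":0},{"dx":0,"dy":0,"dz":0,"wx":0,"wy":0,"wz":0},{"dx":0,"dy":0,"dz":1.2,"wx":0,"wy":0,"wz":0},{"dx":0,"dy":0,"dz":1.1,"wx":0,"wy":0,"wz":0},{"dx":0,"dy":0,"dz":0,"wx":0,"wy":0,"wz":0}]'
python3 -m creep '[{"dx":0,"dy":-0.2,"dz":1,"wx":0,"wy":0,"wz":0},{"dx":0,"dy":-0.1,"dz":1,"wx":0,"wy":0,"wz":0},{"dx":0,"dy":0,"dz":0,"wx":0,"wy":0,"wz":0}]'
```

```text
time_s: 20.93
position: [0.6446, 0.1343, 0.3763]
tcp_rot: [[0.219, 0.006, -0.976], [0.976, 0.001, 0.219], [0.002, -1.0, -0.006]]
contact_force: [0.2, -0.5, -1.0]
gripper_width: 0.011
time_s: 21.18
position: [0.6256, 0.1384, 0.3785]
tcp_rot: [[0.219, 0.005, -0.976], [0.976, 0.001, 0.219], [0.002, -1.0, -0.005]]
contact_force: [-1.0, 0.1, 0.8]
gripper_width: 0.003
```

```bash
python3 -m creep '[{"dx":0,"dy":0.1,"dz":1,"wx":0,"wy":0,"wz":0},{"dx":0,"dy":0.1,"dz":1,"wx":0,"wy":0,"wz":0}]'
python3 -m creep '[{"dx":0,"dy":0.2,"dz":1,"wx":0,"wy":0,"wz":0},{"dx":0,"dy":0.2,"dz":1.1,"wx":0,"wy":0,"wz":0}]'
python3 - <<'E'
from h import *
s=robot.read_state();print(s["position"]);cv2.imwrite("pics/side12.png",cams.snapshot("side"));cv2.imwrite("pics/scene12.png",cams.snapshot("scene"))
sd=model("side")
nest=np.array([.497,.1675]);d=np.array([.975,-.222])
print(proj(sd,[[*(nest+d*(.105-.145*np.cos(a))),.15+.145*np.sin(a)] for a in(1,1.2,1.4,1.57,1.78)]).round(0).tolist())
for n in("side","scene"):
    a,b=cv2.imread(f"pics/{n}11.png"),cv2.imread(f"pics/{n}12.png")
    box=(slice(105,150),slice(285,320)) if n=="side" else (slice(185,235),slice(280,325))
    D=cv2.absdiff(a,b)[box].max(2);print(n,(D>40).sum());
g=cv2.cvtColor(cv2.imread("pics/side12.png"),6);print(g[105:150:3,280:322:3])
E
```

```text
time_s: 21.35
position: [0.6074, 0.1422, 0.3752]
tcp_rot: [[0.22, 0.005, -0.975], [0.975, 0.0, 0.22], [0.001, -1.0, -0.005]]
contact_force: [6.9, -2.2, 5.4]
gripper_width: 0.003
time_s: 21.52
position: [0.5869, 0.1469, 0.3716]
tcp_rot: [[0.22, 0.006, -0.975], [0.975, 0.001, 0.22], [0.002, -1.0, -0.006]]
contact_force: [5.7, -0.4, 7.4]
gripper_width: 0.007
[0.58691691 0.14687923 0.37156528]
[[268.0, 123.0], [276.0, 120.0], [286.0, 118.0], [294.0, 117.0], [305.0, 118.0]]
side 437
scene 755
[[ 37  40  39  40  40  39  38  40  38 159 154 154 155 154]
 [ 95  94  94  94  94  95  95  95  93 156 153 154 154 154]
 [ 91  47  94  93  93  93  93  73  91 152 153 153 154 155]
 [ 82  84  95  93  88  93  92  92  99 153 152 152 153 153]
 [ 37  38  47  94  92  94  87 113 151 152 150 151 152 153]
 [ 53  39  38  94  93  95  87 113 150 152 150 152 151 151]
 [ 81  40  37  90  84  95  87 116 152 151 152 151 150 151]
 [ 48  38  38 107  92  67  50 161 153 152 153 150 151 152]
 [ 85  80  85  64  58  54  83 156 155 154 153 151 151 151]
 [ 41  99  89  69  97 102 117 154 156 154 152 153 151 152]
 [ 96 102  87  85 104 101 157 156 154 157 155 155 151 152]
 [101 102  90  89  97  98 153 156 154 155 155 152 153 153]
 [ 98 101  99  88  80 159 155 155 157 154 156 155 155 153]
 [151 108 145  86  84  95 130 152 157 156 157 157 154 154]
 [152 153 154  81  87  47 117 153 155 158 157 157 156 155]]
```

```bash
python3 -m creep '[{"dx":0,"dy":-0.1,"dz":1.2,"wx":0,"wy":0,"wz":0},{"dx":0,"dy":0.1,"dz":1.2,"wx":0,"wy":0,"wz":0},{"dx":0,"dy":0.6,"dz":1.35,"wx":0,"wy":0,"wz":0}]'
python3 -m creep '[{"dx":0,"dy":0.6,"dz":1.35,"wx":0,"wy":0,"wz":0},{"dx":0,"dy":0.6,"dz":1.3,"wx":0,"wy":0,"wz":0}]'
python3 -m creep '[{"dx":0,"dy":0.8,"dz":1.1,"wx":0,"wy":0,"wz":0},{"dx":0,"dy":0.9,"dz":1.1,"wx":0,"wy":0,"wz":0},{"dx":0,"dy":0.9,"dz":1.1,"wx":0,"wy":0,"wz":0}]'
python3 go.py '[.492,.1686,.328]'
```

```text
time_s: 21.87
position: [0.5506, 0.155, 0.3644]
tcp_rot: [[0.22, 0.004, -0.975], [0.975, 0.0, 0.22], [0.001, -1.0, -0.004]]
contact_force: [6.8, -1.8, 2.5]
gripper_width: 0.007
time_s: 22.03
position: [0.5245, 0.161, 0.3516]
tcp_rot: [[0.22, 0.003, -0.975], [0.975, 0.0, 0.22], [0.001, -1.0, -0.003]]
contact_force: [7.4, -0.4, 0.7]
gripper_width: 0.003
time_s: 22.28
position: [0.4925, 0.1684, 0.3258]
tcp_rot: [[0.22, 0.003, -0.975], [0.975, 0.0, 0.22], [0.001, -1.0, -0.003]]
contact_force: [7.6, -1.0, 2.5]
gripper_width: 0.004
[0.4925 0.1684 0.3258] to go cm [ 0.01 -0.22  0.05] yaw 77.28 [ 7.63752065 -0.95634165  2.48756712]
```

```bash
python3 -m creep '[{"dx":0,"dy":0.8,"dz":0.7,"wx":0,"wy":0,"wz":0},{"dx":0,"dy":0.8,"dz":0.6,"wx":0,"wy":0,"wz":0},{"dx":0,"dy":0.8,"dz":0.5,"wx":0,"wy":0,"wz":0},{"dx":0,"dy":0.8,"dz":0.5,"wx":0,"wy":0,"wz":0}]'
python3 -m creep '[{"dx":0,"dy":0.6,"dz":0.3,"wx":0,"wy":0,"wz":0},{"dx":0,"dy":0.6,"dz":0.2,"wx":0,"wy":0,"wz":0},{"dx":0,"dy":0.6,"dz":0.2,"wx":0,"wy":0,"wz":0},{"dx":0,"dy":0,"dz":0,"wx":0,"wy":0,"wz":0}]'
python3 go.py '[.458,.1764,.256]'
```

```text
time_s: 22.62
position: [0.4704, 0.1736, 0.294]
tcp_rot: [[0.22, 0.003, -0.976], [0.976, 0.0, 0.22], [0.001, -1.0, -0.003]]
contact_force: [5.3, -1.0, 3.5]
gripper_width: 0.007
time_s: 22.95
position: [0.4621, 0.1751, 0.2739]
tcp_rot: [[0.22, -0.001, -0.976], [0.976, -0.0, 0.22], [-0.0, -1.0, 0.001]]
contact_force: [0.3, 0.2, 0.8]
gripper_width: 0.002
[0.4621 0.1751 0.2739] to go cm [0.04 1.79 0.43] yaw 77.3 [0.29700488 0.18964898 0.79164097]
```

```bash
python3 -m creep '[{"dx":0,"dy":0.4,"dz":0.3,"wx":0,"wy":0,"wz":0},{"dx":0,"dy":0.4,"dz":0.1,"wx":0,"wy":0,"wz":0},{"dx":0,"dy":0,"dz":0,"wx":0,"wy":0,"wz":0}]'
python3 -m creep '[{"dx":0,"dy":0.3,"dz":0,"wx":0,"wy":0,"wz":0},{"dx":0,"dy":0.3,"dz":0,"wx":0,"wy":0,"wz":0}]'
python3 -m creep '[{"dx":0,"dy":0.2,"dz":0,"wx":0,"wy":0,"wz":0},{"dx":0,"dy":0,"dz":0,"wx":0,"wy":0,"wz":0}]'
```

```text
time_s: 23.2
position: [0.458, 0.176, 0.266]
tcp_rot: [[0.22, -0.001, -0.976], [0.976, -0.0, 0.22], [-0.0, -1.0, 0.001]]
contact_force: [0.9, 0.6, 0.8]
gripper_width: 0.003
time_s: 23.37
position: [0.4578, 0.176, 0.2604]
tcp_rot: [[0.22, -0.002, -0.976], [0.976, 0.0, 0.22], [-0.0, -1.0, 0.002]]
contact_force: [-3.9, 1.0, 5.5]
gripper_width: 0.006
time_s: 23.53
position: [0.4578, 0.176, 0.258]
tcp_rot: [[0.22, -0.002, -0.976], [0.976, -0.0, 0.22], [-0.001, -1.0, 0.002]]
contact_force: [-0.2, -0.0, 0.3]
gripper_width: 0.008
```

```bash
for i in 1 2; do :; done; python3 -m creep '[{"dx":0,"dy":0.15,"dz":0,"wx":0,"wy":0,"wz":0},{"dx":0,"dy":0,"dz":0,"wx":0,"wy":0,"wz":0},{"dx":0,"dy":0,"dz":0,"wx":0,"wy":0,"wz":0}]'
python3 -m creep '[{"dx":0,"dy":0.1,"dz":0,"wx":0,"wy":0,"wz":0},{"dx":0,"dy":0,"dz":0,"wx":0,"wy":0,"wz":0},{"dx":0,"dy":0,"dz":0,"wx":0,"wy":0,"wz":0}]'
python3 -m creep '[{"dx":0,"dy":0.1,"dz":0,"wx":0,"wy":0,"wz":0},{"dx":0,"dy":0,"dz":0,"wx":0,"wy":0,"wz":0},{"dx":0,"dy":0,"dz":0,"wx":0,"wy":0,"wz":0}]'
```

```text
time_s: 23.78
position: [0.4583, 0.1759, 0.257]
tcp_rot: [[0.22, -0.0, -0.976], [0.976, -0.0, 0.22], [-0.0, -1.0, 0.0]]
contact_force: [0.1, 0.3, 0.1]
gripper_width: 0.003
time_s: 24.03
position: [0.4583, 0.1759, 0.2562]
tcp_rot: [[0.22, 0.0, -0.976], [0.976, -0.0, 0.22], [-0.0, -1.0, -0.0]]
contact_force: [-1.6, 0.2, 2.6]
gripper_width: 0.003
time_s: 24.28
position: [0.4583, 0.1759, 0.2555]
tcp_rot: [[0.22, 0.0, -0.976], [0.976, 0.0, 0.22], [0.0, -1.0, -0.0]]
contact_force: [-4.5, -0.7, 7.8]
gripper_width: 0.005
```

```bash
python3 -m creep '[{"dx":0,"dy":0.1,"dz":0,"wx":0,"wy":0,"wz":0},{"dx":0,"dy":0,"dz":0,"wx":0,"wy":0,"wz":0},{"dx":0,"dy":0,"dz":0,"wx":0,"wy":0,"wz":0}]'
python3 -m creep '[{"dx":0,"dy":0.1,"dz":0,"wx":0,"wy":0,"wz":0},{"dx":0,"dy":0,"dz":0,"wx":0,"wy":0,"wz":0},{"dx":0,"dy":0,"dz":0,"wx":0,"wy":0,"wz":0}]'
```

```text
time_s: 24.53
position: [0.4583, 0.1759, 0.2548]
tcp_rot: [[0.22, 0.0, -0.976], [0.976, 0.0, 0.22], [0.0, -1.0, -0.0]]
contact_force: [-4.1, -2.0, 11.1]
gripper_width: 0.006
time_s: 24.78
position: [0.4583, 0.1759, 0.2541]
tcp_rot: [[0.22, 0.001, -0.976], [0.976, 0.0, 0.22], [0.0, -1.0, -0.001]]
contact_force: [-6.8, -1.6, 13.8]
gripper_width: 0.007
```

```bash
python3 -m creep '[{"dx":0,"dy":0.1,"dz":0,"wx":0,"wy":0,"wz":0},{"dx":0,"dy":0,"dz":0,"wx":0,"wy":0,"wz":0},{"dx":0,"dy":0,"dz":0,"wx":0,"wy":0,"wz":0}]'
```

```text
time_s: 25.03
position: [0.4583, 0.1759, 0.2534]
tcp_rot: [[0.22, 0.001, -0.976], [0.976, 0.0, 0.22], [0.0, -1.0, -0.001]]
contact_force: [-8.7, -2.6, 17.4]
gripper_width: 0.007
```

```bash
python3 -m creep '[{"dx":0,"dy":-0.3,"dz":0,"wx":0,"wy":0,"wz":0},{"dx":0,"dy":-1,"dz":0,"wx":0,"wy":0,"wz":0},{"dx":0,"dy":-3,"dz":0,"wx":0,"wy":0,"wz":0},{"dx":0,"dy":-3.5,"dz":0,"wx":0,"wy":0,"wz":0},{"dx":0,"dy":-3,"dz":0,"wx":0,"wy":0,"wz":0},{"dx":0,"dy":0,"dz":0,"wx":0,"wy":0,"wz":0},{"dx":0,"dy":0,"dz":0,"wx":0,"wy":0,"wz":0},{"dx":0,"dy":0,"dz":0,"wx":0,"wy":0,"wz":0}]'
python3 - <<'E'
from h import *
np.set_printoptions(precision=1,suppress=True,linewidth=160)
s=robot.read_state();m=model("wrist",s);im=cams.snapshot("wrist");cv2.imwrite("pics/w13.png",im);side=cams.snapshot("side");cv2.imwrite("pics/side13.png",side)
nest=np.array([.497,.1675]);d=np.array([.975,-.222]);n=np.array([.222,.975]);f=lambda x,y,z:[*(nest+d*x+n*y),z]
g=cv2.cvtColor(im,6)
print("cover corners pred",proj(m,[f(a*.058,b*.029,.12) for a in(-1,1) for b in(-1,1)]).round(0).tolist())
print("sleeve tip pred",proj(m,[f(-.063,b*.017,.159) for b in(-1,1)]).round(0).tolist())
q=proj(m,[f(-.058,.022,.12)])[0].astype(int);print(q,g[q[1]-20:q[1]+20,q[0]])
q=proj(m,[f(-.05,0,.159)])[0].astype(int);print(q,g[q[1],q[0]-60:q[0]+60:2])
sd=model("side")
for a in(-.02,0,.05,.1,.2):
    print(a,proj(sd,[[*(nest+d*(.105-.167*np.cos(a))-n*.017),.15+.167*np.sin(a)]]))
gs=cv2.cvtColor(side,6);e=(gs<55).astype(np.uint8);print(e[140:185,225:310:1][:, :].sum(1))
ys,xs=np.where(e[130:200,230:290]);print(xs.min()+230,ys.min()+130,ys.max()+130)
for k in range(145,182,2):print(k,gs[k,236:300:3])
E
```

```text
time_s: 25.7
position: [0.4582, 0.1758, 0.3595]
tcp_rot: [[0.22, -0.001, -0.976], [0.976, -0.0, 0.22], [-0.0, -1.0, 0.001]]
contact_force: [-0.3, -0.0, -0.1]
gripper_width: 0.005
cover corners pred [[246.0, 183.0], [309.0, 183.0], [248.0, 296.0], [306.0, 296.0]]
sleeve tip pred [[257.0, 185.0], [299.0, 185.0]]
[301 182] [117 137 129 108  91  80  70  69  90 118 133 126 105  87  85  89  84  67  52  50  64  75  89  99 100 101 100  97 104 100  99 100  97  95  98  99  98 100  99
 100]
[277 201] [161 162 166 149 104 102 102 101 104 103 103 104  96 102  79  62  63  55  59  58  56  29  34  36  41  35  25  38  39  25  38  38  40  31  36  33  32  41  34
  41  49  95 100 101  87 143 171 167 166 168 169 170 164 170 171 174 175 175 180 177]
-0.02 [[240.6 157.9]]
0 [[240.5 157.2]]
0.05 [[240.4 155.3]]
0.1 [[240.4 153.5]]
0.2 [[240.7 149.7]]
[ 0  0  0  0  0  3  8  6  1  8 14 14 14 13 14 23 21 19 19 16 17 19 18 14 10 10  9  9  8  8  8  8  8  8  8  8  0  0  0  0  0  0  0  0  0]
242 145 175
145 [151 151 148 150 148 148 148 149 149 147 146 146 148 147 150 150 150 145  54  57  54 155]
147 [151 151 151 1
[... 973 characters left out ...]
5  65  61  62 123 174 164  49  49  47 181]
169 [150 146  93  93  67  59  59  58  57  57  57  56  57  96  97 131 174  96  49  49  45 179]
171 [148 153  81  82  90  93  96  94 104 104 103 104 102  83  85 161 176 103  49  50  46 176]
173 [149 153  85  85  91 104 104 104 103 102 102 102 103  85  84 161 167 101  49  50  45 177]
175 [149 152  96  85  87 102 102 102 101 101 101 101 101  84  85 163 166 101  47  48  42 175]
177 [148 151  91  86  86 102 101 102 102 103 101 102 102  84  86 126 103 105  99 100  98 177]
179 [149 152  91  83  87 106 110 110 107 108 110 106 107  93  94 107 107 107 108 107 126 176]
181 [149 140 106 109 108 109 109 108 109 109 111 109 108 109 109 109 109 108 107 108 168 177]
```

The arm is level, its foot is on the cover, and the robot is clear. I'm handing it in.

```bash
python3 -c "
from workcell import robot;print(robot.close_job())"
```

```text
the job is handed in; nothing more can be done
None
```

The block and the cover are in the nest, the clamp is pressed down on the cover, and I handed the job in at about 26 s. No verdict was reported.

- **Block:** It went between the posts with only its own weight showing on the wrist, and touched the floor at the expected height. The view from the wrist camera showed it unmoved after release.
- **Cover:** It sat about 2 to 3 mm off-centre in the grip, so I shifted it to compensate. Contact came exactly at block-top height. Its edges were within about 2 mm of where they should be, against the 4 mm allowed.
- **Clamp:** I pushed the arm over with closed fingers and pressed its end to about 17 N. That puts an estimated 16 to 17 N on the foot, below the 45 N limit.
- **Final checks:** With the robot about 10 cm above the clamp, the wrist force was near zero. Pixel values from the last side image fitted a level arm with its foot on the cover.
- **Not checked directly:** I couldn't measure the force left on the foot after letting go, or the exact clamp angle. I compared no before-and-after images of the bystanders, but wrist forces stayed low and no contact with them showed.
- **Disagreement:** The camera estimates of the nest centre differed by about 1 to 2 mm. The wrist camera also showed a sideways bias of about 1 mm. The flared posts left room for both.

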